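# Square up sign blanks for spray glue

### The job

Slide the three plywood blanks on the table into one tight, even row in the corner of the steel square: each with a short end flush against the long arm, long sides touching, the first one against the short arm, and finally press the row firmly into the corner for a moment. The square only lies on the table under its own weight, so feel for contact and do not shove it out of place, and do not lift the blanks. Then press the spray can's nozzle cap fully down and let it spring back, leaving the row, and the glue gun, knife and tape, undisturbed.

Things in the scene. Friction and masses are not known exactly. Their poses are not given: they have to be found in the camera images.
- square: Heavy loose steel L (1.8 kg), bars 25 mm wide, 25 mm high. Origin: its inner corner at table height. Long arm: 310 mm along -y, inner face is the plane x = 0, looking to -x (to the robot). Short arm: 110 mm along -x, inner face is the plane y = 0, looking to -y. The row belongs at x < 0, y < 0. It slips at a push of about 9 to 18 N.
- square_tip (a point): Point on the inner face of the square's long arm at table height, 300 mm from the inner corner, near the arm's free end.
- blank0: One of three alike plywood sign blanks, 84 mm (its x) by 60 mm (its y) by 18 mm high, about 70 g, lying flat and loose in front of the square's long arm. Origin: centre of its underside.
- blank1: One of three alike plywood sign blanks, 84 mm (its x) by 60 mm (its y) by 18 mm high, about 70 g, lying flat and loose in front of the square's long arm. Origin: centre of its underside.
- blank2: One of three alike plywood sign blanks, 84 mm (its x) by 60 mm (its y) by 18 mm high, about 70 g, lying flat and loose in front of the square's long arm. Origin: centre of its underside.
- can: Spray glue can, 52 mm across, standing in a fixed 90 mm square, 10 mm high plywood cradle beyond the free end of the square's long arm, with the nozzle outlet along its +y towards the row. Can and cradle cannot move. Origin: centre of the cradle's underside, on the table; can axis along z, shoulder top 151 mm above the table.
- nozzle_top (a point): Centre of the top face of the white nozzle cap (32 mm across, 18 mm high) on the can, 177 mm above the table when up; moves with the cap.
- nozzle (a joint): Travel of the nozzle cap, m: 0 up, 0.005 fully down; its spring needs about 2.5 N to start and 6.5 N fully down.
- glue_gun: Yellow glue gun lying beyond the short arm, bystander, about 150 by 130 mm, 33 mm high. Origin: underside of the barrel, near its middle.
- knife: Closed green utility knife, bystander, 140 by 30 mm, 22 mm high, beyond the long arm. Origin: centre of its underside.
- tape: Roll of paper tape lying flat, bystander, 90 mm across, 24 mm high, beyond the long arm. Origin: centre of its underside.
Things that resemble listed ones, but are neither listed nor needed, are in the scene too. What is meant by the can is not turquoise, and is the larger of those in its own colour. What is shaped like the blank1 but green is not meant.

How it is judged:
On the way, in this order (a step that is already met when the one before it is completed fails the run):
1. all three blanks form the tight row in the square's corner and one of them is pressed against the square with more than 3 N (x of blank0 in the frame of square between -0.044 and -0.04 m and angle between the x axis of each of blank0, blank1, blank2 and the x axis of square, either way round below 0.035 rad and angle between each of blank0, blank1, blank2's own z axis and vertical below 0.05 rad and (y of blank0 in the frame of square between -0.0325 and -0.0275 m or y of blank0 in the frame of square between -0.0925 and -0.0875 m or y of blank0 in the frame of square between -0.1525 and -0.1475 m) and x of blank1 in the frame of square between -0.044 and -0.04 m and (y of blank1 in the frame of square between -0.0325 and -0.0275 m or y of blank1 in the frame of square between -0.0925 and -0.0875 m or y of blank1 in the frame of square between -0.1525 and -0.1475 m) and x of blank2 in the frame of square between -0.044 and -0.04 m and (y of blank2 in the frame of square between -0.0325 and -0.0275 m or y of blank2 in the frame of square between -0.0925 and -0.0875 m or y of blank2 in the frame of square between -0.1525 and -0.1475 m) and distance between blank0 and blank1 above 0.05 m and distance between each of blank0, blank1 and blank2 above 0.05 m and contact force between any of blank0, blank1, blank2 and square above 3 N), for 0.1 s.
2. the nozzle cap is pressed fully down (value of joint nozzle above 0.004 m), for 0.1 s.
3. the nozzle cap is back up (value of joint nozzle below 0.001 m), for 0.1 s.
At the end, for the whole second after the job is handed in: The three blanks lie flat and still in one row in the square's corner: short ends within 2 mm of the long arm, within 0.035 rad of square, each within 2.5 mm of its place in a gapless row from the short arm (centres 30, 90, 150 mm from it, any order); the nozzle cap is up (x of blank0 in the frame of square between -0.044 and -0.04 m and angle between the x axis of each of blank0, blank1, blank2 and the x axis of square, either way round below 0.035 rad and angle between each of blank0, blank1, blank2's own z axis and vertical below 0.05 rad and (y of blank0 in the frame of square between -0.0325 and -0.0275 m or y of blank0 in the frame of square between -0.0925 and -0.0875 m or y of blank0 in the frame of square between -0.1525 and -0.1475 m) and x of blank1 in the frame of square between -0.044 and -0.04 m and (y of blank1 in the frame of square between -0.0325 and -0.0275 m or y of blank1 in the frame of square between -0.0925 and -0.0875 m or y of blank1 in the frame of square between -0.1525 and -0.1475 m) and x of blank2 in the frame of square between -0.044 and -0.04 m and (y of blank2 in the frame of square between -0.0325 and -0.0275 m or y of blank2 in the frame of square between -0.0925 and -0.0875 m or y of blank2 in the frame of square between -0.1525 and -0.1475 m) and distance between blank0 and blank1 above 0.05 m and distance between each of blank0, blank1 and blank2 above 0.05 m and linear speed of each of blank0, blank1, blank2 below 0.01 m/s and value of joint nozzle below 0.001 m); the robot touches nothing.
It fails at once if the steel square is shoved more than 4 mm (at its corner or at the tip of its long arm) (distance of any of square, square_tip from where it was at the start of the episode above 0.004 m).
It fails at once if a blank is lifted off the table (more than 12 mm) (height (world z) of any of blank0, blank1, blank2 above 0.012 m).
It fails at once if the glue gun, knife or tape is moved more than 20 mm (distance of any of glue_gun, knife, tape from where it was at the start of the episode above 0.02 m).
It also fails if it takes over 72 s, if anything falls off the work surface, if the arm or the gripper's body presses on something with over 40 N, if the wrist force passes 120 N, or if a joint passes its speed limit or range.

### The arm

A 6-joint arm with a two-finger parallel gripper is mounted at the origin on the work surface. World frame = base frame: x ahead of the robot, y to its left, z up, the work surface at z = 0. Lengths are in m, angles in rad, forces in N, time in s.
With the tool pointing down it reaches from about 0.425 to 0.95 m from the base axis. Payload 3.5 kg.
Tool frame: the origin (TCP) lies midway between the tips of the shut fingers; the grasp point (between the pads) lies ctrl.grasp_offset behind it (ctrl.grasp_offset is the distance from the TCP to the grasp point, in m); x points along the fingers, y is the direction in which the jaws open and shut, and the axes are right-handed (so a half turn about x gives the same grasp; the last joint's range is limited). The gripper opens to 85 mm and grips with 20 to 120 N. Pads are 22 mm wide; open, the fingers measure 114 mm over their backs; the gripper's body (76 mm by 85 mm) begins 54 mm behind the grasp point. The pads swing forward as they close: fully open they stand 13 mm farther back than shut.
Start: joints at [1.156, 0.286, 1.577, -0, 1.279, -0.15], TCP at [0.177, 0.651, 0.197] pointing down, gripper open.
Joint ranges: [-2.77, 2.77], [-0.9, 2.22], [0.21, 2.48], [-1.53, 4.67], [0.24, 2.81], [-2.84, 2.84]. Speed limits (rad/s): [2.79, 2.79, 3.14, 3.14, 3.14, 3.14].

### API

Orientations are given as a unit quaternion [x, y, z, w].
In Python, from plant import readout, read_camera, sign_off, ctrl gives the robot as it stands.
- The arm moves only by the tool drive_tool, never from a script. Its argument "steps" is a list of rows, each a list of 5 numbers: the shift along the tool's x, y, z in cm, then the turn about the tool's x in degrees, then the opening, from 0 (shut) to 1 (fully open). A call has 1 to 10 rows; each row shifts and turns the commanded pose from where the row before left it, along the tool's axes as they then stand; what a row does not reach is not made up. A row lasts 1/10 s, in which the tool goes at most 50 mm and 8.59 degrees, less where a joint would pass 70% of its speed; a pose out of reach is approached as far as the arm can. A call is refused whole if a number of a shift passes 5 or a number of a turn 8.59, either way. A call with a gripper value outside its range is refused whole. The fingers move at their own pace and stop on an object; "force" is the grip in N (left out, the last holds). Time passes only in rows, so rows that do not move let the fingers close. It gives the time, the measured TCP pose, the force and the opening at its end, in the units of the state.
- readout.get_state(): the state, without advancing time (a new reading comes with each control period).
- read_camera(name): name is "scene" or "top" or "wrist"; returns a dict with "frame" (400x640x3 uint8, red, green, blue), "vertical_fov" (degrees; the focal length in pixels is half the picture's height over the tangent of half this angle, whatever the lens; pixels are square), "cx", "cy" (the principal point, pixels), "k1" (the pictures are not rectified: a ray, as slopes to the right and down, at radius r is drawn at 1 + k1 r^2 times it, then the intrinsics apply), "eye" and "orientation" of the camera in the world. Camera axes: x right, y up, looking along -z (the intrinsics and any distortion apply to the point x, -y, -z); pixel columns grow to the right and rows downward; lengths in m; the calibration is good to about 2 mm. A picture is of the moment at which its call begins. There is no depth.
- sign_off(): hands the job in, once; it reports no verdict.
The state is a dict: "time": time; "qpos": joint angles; "dq": joint speeds; "joint_efforts": joint torques, N m; "eef_pos": TCP position; "tcp_rot": TCP orientation; "contact_force": force on the tool from outside, world axes, zero at the start; "wrist_torque": the same for the moment, N m; "opening": opening from 0.0 (shut) to 1.0 (fully open).
Only numpy, scipy, OpenCV 4.12 (cv2) and the standard library are available. Lean on these libraries where they do the work, as an engineer would, in place of code of your own. Each camera call takes 0.05 s, during which the arm holds its last target. There are 200 camera calls.

## Working session

There is one attempt and no reset: what is moved stays moved. The work goes in short steps, Python scripts to look and compute and a tool call to move; the robot and the scene stay as the last step left them, time stands still between calls to the robot, and variables do not carry over. Pictures are saved under pics/ and viewed, about 8 in all and at most 12, crops included, and the job is handed in when it is done.

Besides the shell and the picture viewer there is one more tool, called after "Emit:" by a JSON object that holds its "name" and its "arguments", one argument or row to a line. drive_tool: Moves the arm, as the interface text tells. Its arguments: {"type":"object","properties":{"steps":{"type":"array","items":{"type":"array","items":{"type":"number"}}},"force":{"type":"number"}},"required":["steps"]}

```bash
ls; mkdir -p pics; cat > h.py <<'E'
import numpy as np, cv2
from scipy.spatial.transform import Rotation as R
from plant import readout, read_camera, sign_off, ctrl
def shot(name,fn=None):
    c=read_camera(name)
    if fn: cv2.imwrite('pics/'+fn+'.png',cv2.cvtColor(c['frame'],cv2.COLOR_RGB2BGR))
    return c
def K(c):
    f=c['frame'].shape[0]/2/np.tan(np.radians(c['vertical_fov'])/2)
    return np.array([[f,0,c['cx']],[0,f,c['cy']],[0,0,1.]]),np.array([c['k1'],0,0,0.])
def world(c,px,z=0.):
    k,d=K(c); u=cv2.undistortPoints(np.array(px,float).reshape(-1,1,2),k,d).reshape(-1,2)
    ray=R.from_quat(c['orientation']).apply(np.c_[u[:,0],-u[:,1],-np.ones(len(u))])
    e=np.array(c['eye']); return e+ray*((np.array(z)-e[2])/ray[:,2])[:,None]
def pix(c,P):
    k,d=K(c); q=R.from_quat(c['orientation']).inv().apply(np.atleast_2d(P)-np.array(c['eye']))
    q=q*[1,-1,-1]; return cv2.projectPoints(q,np.zeros(3),np.zeros(3),k,d)[0].reshape(-1,2)
E
python3 - <<'E'
from h import *
import pickle
for n in('top','scene'):
    c=shot(n,n+'0'); pickle.dump(c,open(n+'0.pkl','wb'))
    print({k:v for k,v in c.items() if k!='frame'})
print(readout.get_state(),ctrl.grasp_offset)
E
```

```text
pics
{'vertical_fov': 45.05796775140636, 'cx': 314.8286031479571, 'cy': 204.5035892987701, 'k1': -0.03125902084388007, 'eye': array([ 0.37915748, -0.00590583,  1.30840591]), 'orientation': array([-0.05882947,  0.05524553,  0.70669917, -0.70289637])}
{'vertical_fov': 55.744346118218054, 'cx': 320.1348252186242, 'cy': 201.75293616726836, 'k1': -0.05397281939677251, 'eye': array([ 1.26501149, -0.2454025 ,  0.70300246]), 'orientation': array([0.35657735, 0.26350306, 0.51472495, 0.73380989])}
{'time': 0.1, 'qpos': array([ 1.15600678e+00,  2.87100325e-01,  1.57801628e+00,  4.80561160e-06,
        1.27864994e+00, -1.49968487e-01]), 'dq': array([ 0.00020984, -0.00103914, -0.00355882,  0.00032099, -0.00319505,
        0.00090774]), 'joint_efforts': array([ 4.68886665e-04, -4.07299697e+01, -2.93696934e+01, -1.30703065e-04,
        3.52464835e-03, -1.18670010e-05]), 'eef_pos': array([0.17634763, 0.65086004, 0.19587786]), 'tcp_rot': array([ 0.09261777,  0.70113238, -0.09409316,  0.70070094]), 'contact_force': array([-0.16838109, -0.45966488,  0.27325066]), 'wrist_torque': array([-0.04326715, -0.01811383, -0.01218182]), 'opening': 0.9978051229509988} 0.0187
```

View pics/top0.png

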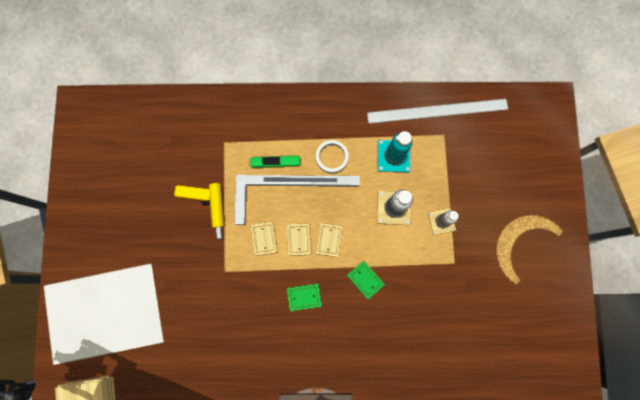

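View pics/scene0.png

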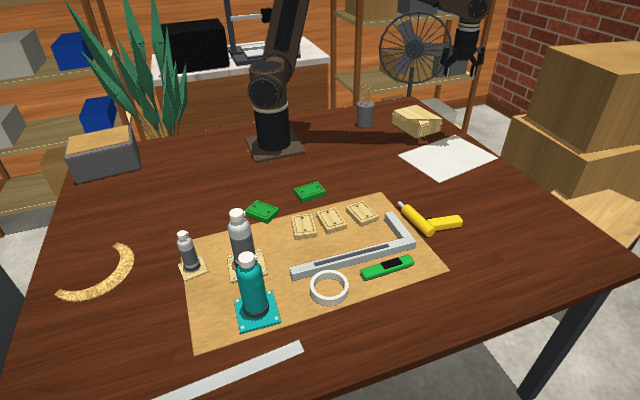

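Top view: the wooden blanks are at (264,239), (299,240) and (329,240), and the green look-alikes at (304,297) and (366,280) are not meant. There are three cans: turquoise (397,150), large grey (396,207) and small grey (443,221). The large grey one fits, being the larger in its colour and not turquoise. I'll confirm it in an enlarged crop.

```bash
python3 - <<'E'
import cv2
a=cv2.imread('pics/top0.png')
cv2.imwrite('pics/c1.png',cv2.resize(a[165:265,225:345],None,fx=6.5,fy=6,interpolation=cv2.INTER_CUBIC)[:600,:800])
cv2.imwrite('pics/c2.png',cv2.resize(a[130:245,365:465],None,fx=5,fy=5,interpolation=cv2.INTER_CUBIC))
E
```

```text
(no output)
```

View pics/c1.png

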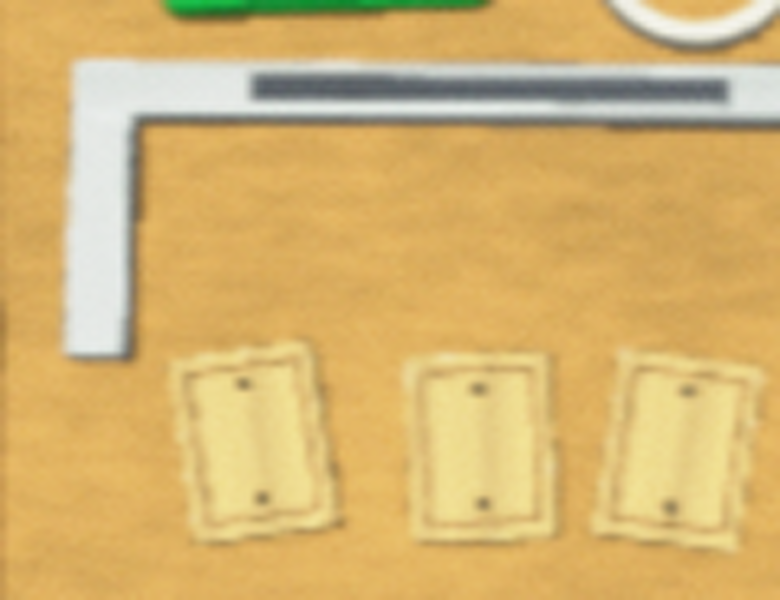

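View pics/c2.png

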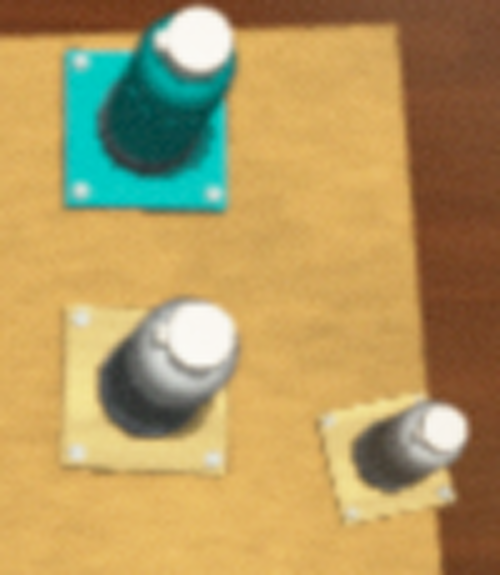

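Crops: the inner corner of the square is at crop (136,117) and the three blanks are clear. The large grey can on the wooden cradle (crop 144,390, cap 202,335) is confirmed; the small grey one beside it is the decoy.

```bash
python3 - <<'E'
from h import *
import pickle
c=pickle.load(open('top0.pkl','rb'))
def o(p,x0,y0,fx,fy): p=np.array(p,float); return (p+.5)/[fx,fy]-.5+[x0,y0]
sq=world(c,o([(136,117),(455,120),(775,124),(129,355)],225,165,6.5,6),.025)
print('sq',sq.round(4)); 
d=sq[2]-sq[0]; yaw=np.arctan2(-d[0]*-1,-d[1]*-1) 
print('long dir',np.degrees(np.arctan2(d[0],-d[1])),'short dir',np.degrees(np.arctan2((sq[3]-sq[0])[1],-(sq[3]-sq[0])[0])))
for q in ([(170,360),(310,342),(343,523),(195,545)],[(403,356),(549,352),(557,538),(411,543)],[(622,347),(765,370),(738,550),(591,532)]):
    w=world(c,o(q,225,165,6.5,6),.018)[:,:2]; m=w.mean(0); a=w[0]+w[1]-w[2]-w[3]
    print('blank',m.round(4),'yaw',np.degrees(np.arctan2(a[1],a[0])).round(2),np.linalg.norm(a)/2, np.linalg.norm(w[0]+w[3]-w[1]-w[2])/2)
print('cradle',world(c,o([(62,307),(228,311),(225,473),(61,467)],365,130,5,5),.01).round(4))
print('cap',world(c,o([(202,335)],365,130,5,5),.177))
r=R.from_quat(readout.get_state()['tcp_rot']).as_matrix();print(r.round(3))
E
```

```text
sq [[ 0.6456  0.1884  0.025 ]
 [ 0.6434  0.0548  0.025 ]
 [ 0.6408 -0.0788  0.025 ]
 [ 0.537   0.1893  0.025 ]]
long dir -1.047877132149584 short dir 0.48436894708511774
blank [0.4984 0.1378] yaw 8.96 0.08311300338358046 0.0600557732809751
blank [0.4958 0.0446] yaw 2.29 0.08358543808429918 0.06027018654059206
blank [ 0.4942 -0.0375] yaw -8.87 0.0825774554507758 0.06044392898390665
cradle [[ 0.6272 -0.1704  0.01  ]
 [ 0.6245 -0.2614  0.01  ]
 [ 0.5351 -0.2565  0.01  ]
 [ 0.5389 -0.1676  0.01  ]]
cap [[ 0.58133801 -0.21568032  0.177     ]]
[[-0.001  0.262  0.965]
 [-0.002  0.965 -0.262]
 [-1.    -0.002 -0.   ]]
```

Emit:
{"name": "drive_tool", "arguments": {
  "steps": [
    [0,0,0,-8.1,1],
    [0,0,0,-8.1,1],
    [0,0,0,-8,1],
    [0,-4.2,1.8,0,1],
    [0,-4.2,1.8,0,1],
    [0,-4.2,1.8,0,1],
    [0,-4.2,1.8,0,1],
    [0,-4.2,1.8,0,1],
    [0,-4.2,1.8,0,1],
    [0,-4.2,1.8,0,1]
  ]
}}

```text
time: 1.1
eef_pos: [0.3475, 0.3791, 0.1967]
tcp_rot: [-0.056, 0.705, 0.056, 0.705]
contact_force: [-0.3, 0.1, 0.5]
opening: 1.002
```

Emit:
{"name": "drive_tool", "arguments": {
  "steps": [
    [0.5,-4.2,1.8,0,0.9],
    [1,-4.2,1.8,0,0.9],
    [1,-4.2,1.8,0,0.9],
    [1,-4.2,1.8,0,0.9],
    [1,-4.2,1.8,0,0.9],
    [0,0,0,0,0.9],
    [0,0,0,0,0.9]
  ]
}}

```text
time: 1.8
eef_pos: [0.4688, 0.1869, 0.1514]
tcp_rot: [-0.055, 0.706, 0.055, 0.704]
contact_force: [0.2, 0.3, 0.3]
opening: 0.903
```

```bash
cat >> h.py <<'E'
def plan(x,y,yaw,z=None):
    "deltas in tool axes (cm, deg): turn first, then shift"
    s=readout.get_state(); p=s['eef_pos']; m=R.from_quat(s['tcp_rot']).as_matrix()
    cy=np.degrees(np.arctan2(m[1,2],m[0,2])); a=np.radians(yaw); dx,dy=x-p[0],y-p[1]
    print('pos',p.round(4),'yaw',cy.round(2),'F',s['contact_force'].round(2),'op',round(s['opening'],3),'t',s['time'],'tilt',m[:,0].round(3))
    print('turn',round(cy-yaw,2),'x',None if z is None else round((p[2]-z)*100,2),'y',round((-dx*np.sin(a)+dy*np.cos(a))*100,2),'z',round((dx*np.cos(a)+dy*np.sin(a))*100,2))
E
python3 -c "
from h import *
plan(.4984,.1378,9,.02)
shot('wrist','w1')"
```

```text
pos [0.4688 0.1869 0.1514] yaw 8.88 F [0.16 0.28 0.33] op 0.903 t 1.8 tilt [-0.002  0.    -1.   ]
turn -0.12 x 13.14 y -5.31 z 2.15
```

View pics/w1.png

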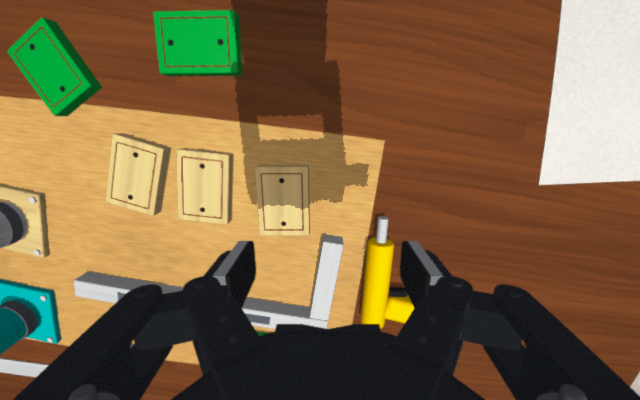

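Wrist view: the left blank is at (283,200), under the gripper, with the square and the neighbouring blanks as measured. Descending on the left blank.

Emit:
{"name": "drive_tool", "arguments": {
  "steps": [
    [3,-2.7,1.1,0,0.88],
    [3,-2.6,1.05,0,0.88],
    [4,0,0,0,0.88],
    [3.5,0,0,0,0.88],
    [1,0,0,0,0.88],
    [0,0,0,0,0.88]
  ]
}}

```text
time: 2.45
eef_pos: [0.4968, 0.1398, 0.0059]
tcp_rot: [-0.056, 0.706, 0.056, 0.704]
contact_force: [0.5, 0.1, 0.5]
opening: 0.88
```

```bash
python3 -c "
from h import *
plan(.4984,.1378,9,.00)
shot('wrist','w2')"
```

```text
pos [0.4968 0.1398 0.0059] yaw 9.15 F [0.51 0.13 0.48] op 0.88 t 2.45 tilt [-0.004 -0.    -1.   ]
turn 0.15 x 0.59 y -0.22 z 0.13
```

View pics/w2.png

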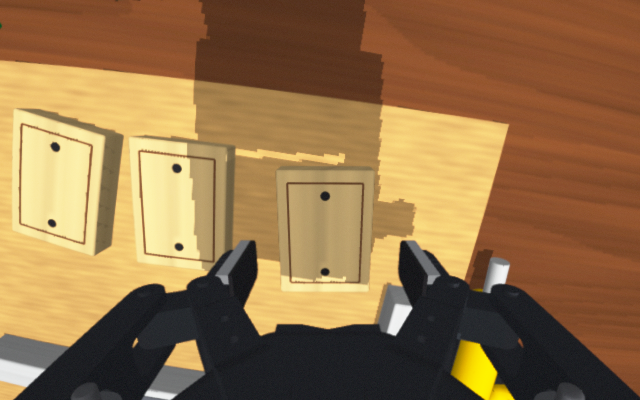

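Wrist view: the blank is centred between the fingertips, (250,260) and (405,260). Closing at low force.

Emit:
{"name": "drive_tool", "arguments": {
  "steps": [
    [0.5,0,0,0,0.8],
    [0,0,0,0,0.7],
    [0,0,0,0,0.6],
    [0,0,0,0,0.6],
    [0,0,0,0,0.6]
  ],
  "force": 20
}}

```text
time: 3.0
eef_pos: [0.4989, 0.1386, 0.0026]
tcp_rot: [-0.056, 0.705, 0.056, 0.705]
contact_force: [-0.1, 0.4, 0.2]
opening: 0.601
```

```bash
python3 -c "
from h import *
plan(.59,.130,-1,.00)"
```

```text
pos [0.4989 0.1386 0.0026] yaw 9.02 F [-0.07  0.36  0.19] op 0.601 t 3.0 tilt [ 0.001  0.    -1.   ]
turn 10.02 x 0.26 y -0.7 z 9.12
```

Emit:
{"name": "drive_tool", "arguments": {
  "steps": [
    [0,0,0,0,0.5],
    [0,0,0,0,0.4],
    [0,0,0,0,0.4]
  ],
  "force": 20
}}

```text
time: 3.3
eef_pos: [0.4986, 0.1386, 0.0021]
tcp_rot: [-0.056, 0.705, 0.056, 0.705]
contact_force: [-0.6, 0.2, -1.0]
opening: 0.401
```

```bash
python3 -c "
from h import *
plan(.59,.130,-1,.00)
shot('wrist','w3')"
```

```text
pos [0.4986 0.1386 0.0021] yaw 9.02 F [-0.59  0.16 -1.  ] op 0.401 t 3.3 tilt [-0. -0. -1.]
turn 10.02 x 0.21 y -0.7 z 9.16
```

View pics/w3.png

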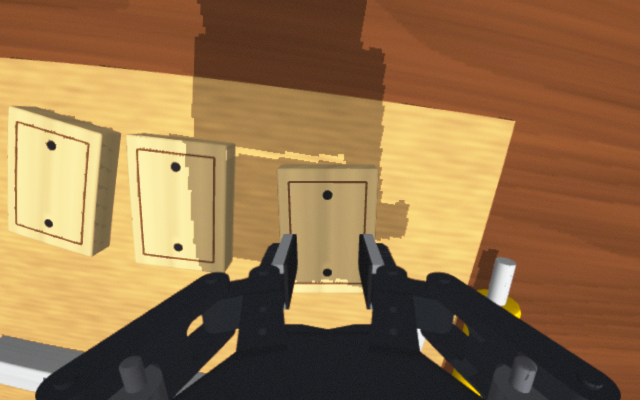

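Wrist view: the fingertips closed over the top of the blank (290–365, 240), so they stand higher than I assumed. Reopening and going deeper, watching the force.

Emit:
{"name": "drive_tool", "arguments": {
  "steps": [
    [-1.5,0,0,0,0.5],
    [0,0,0,0,0.88],
    [0,0,0,0,0.88],
    [0,0,0,0,0.88],
    [0,0,0,0,0.88],
    [1.5,0,0,0,0.88],
    [0.4,0,0,0,0.88],
    [0.3,0,0,0,0.88],
    [0,0,0,0,0.88]
  ]
}}

```text
time: 4.25
eef_pos: [0.4981, 0.1386, -0.0054]
tcp_rot: [-0.056, 0.705, 0.056, 0.704]
contact_force: [0.1, -0.2, -0.7]
opening: 0.88
```

Emit:
{"name": "drive_tool", "arguments": {
  "steps": [
    [0.2,0,0,0,0.88],
    [0,0,0,0,0.88]
  ]
}}

```text
time: 4.45
eef_pos: [0.4987, 0.1386, -0.0067]
tcp_rot: [-0.056, 0.705, 0.056, 0.705]
contact_force: [-1.1, -0.4, -0.8]
opening: 0.879
```

Emit:
{"name": "drive_tool", "arguments": {
  "steps": [
    [0,0,0,0,0.8],
    [0,0,0,0,0.7],
    [0,0,0,0,0.6],
    [0,0,0,0,0.6],
    [0,0,0,0,0.6]
  ],
  "force": 20
}}

```text
time: 4.95
eef_pos: [0.4986, 0.1386, -0.0068]
tcp_rot: [-0.056, 0.705, 0.056, 0.705]
contact_force: [-0.2, -0.2, -0.1]
opening: 0.599
```

```bash
python3 -c "
from h import *
c=shot('wrist');a=c['frame'][150:330,200:460,::-1]
b=shot('scene')['frame'][150:270,270:450,::-1]
a=cv2.resize(a,(400,277));b=cv2.resize(b,(400,277),interpolation=cv2.INTER_CUBIC)
cv2.imwrite('pics/w4.png',cv2.resize(np.hstack([a,b]),None,fx=1,fy=1))
p=readout.get_state()['eef_pos'];print(pix(c,[p,p+[0,0.0255,.01],p-[0,0.0255,-.01],p+[0,0.0255,.025],p-[0,0.0255,-.025]]),c['eye'])"
```

```text
[[327.23052246 226.43906563]
 [365.85735894 237.7601376 ]
 [288.08159527 226.21043415]
 [369.14132389 247.80281834]
 [284.6292185  235.38702269]] [0.43049485 0.12807287 0.17075607]
```

View pics/w4.png

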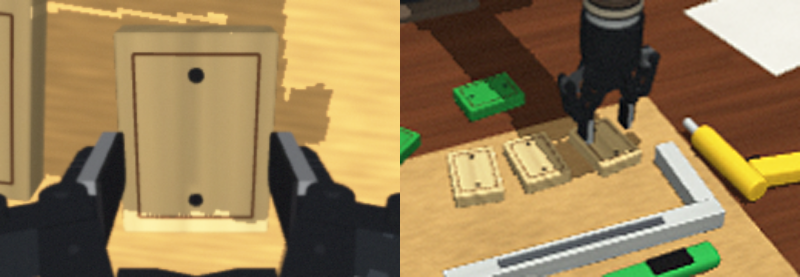

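Wrist crop: the pads are now alongside the blank, inner faces at crop 122 and 270, so opening is nonlinear (0.6 ≈ 60 mm). I'll go 4 mm lower and close.

Emit:
{"name": "drive_tool", "arguments": {
  "steps": [
    [0,0,0,0,0.66],
    [0.4,0,0,0,0.66],
    [0,0,0,0,0.66],
    [0,0,0,0,0.5],
    [0,0,0,0,0.5],
    [0,0,0,0,0.5]
  ],
  "force": 20
}}

```text
time: 5.65
eef_pos: [0.4987, 0.1387, -0.0108]
tcp_rot: [-0.056, 0.705, 0.056, 0.705]
contact_force: [0.3, -0.2, -0.1]
opening: 0.501
```

```bash
python3 -c "
from h import *
c=shot('wrist');a=c['frame'][150:330,200:460,::-1]
b=shot('scene')['frame'][150:270,270:450,::-1]
a=cv2.resize(a,(400,277));b=cv2.resize(b,(400,277),interpolation=cv2.INTER_CUBIC)
cv2.imwrite('pics/w5.png',np.hstack([a,b]))
print(readout.get_state())"
```

```text
{'time': 5.75, 'qpos': array([ 7.49942109e-02,  2.21431390e-01,  2.08580362e+00, -9.18331038e-06,
        8.34167717e-01, -1.65336126e+00]), 'dq': array([ 0.00144461,  0.00075726,  0.00039143, -0.00082291,  0.00143974,
       -0.00045372]), 'joint_efforts': array([-5.11554917e-04, -3.09290171e+01, -2.21502972e+01, -2.66079833e-04,
        2.35232683e-04,  1.04283617e-05]), 'eef_pos': array([ 0.49867099,  0.13865017, -0.01079983]), 'tcp_rot': array([-0.0556528 ,  0.70484637,  0.05564748,  0.70498065]), 'contact_force': array([0.40130225, 0.76855693, 0.495615  ]), 'wrist_torque': array([ 0.00500071, -0.0206688 , -0.00148584]), 'opening': 0.5018432578392512}
```

View pics/w5.png

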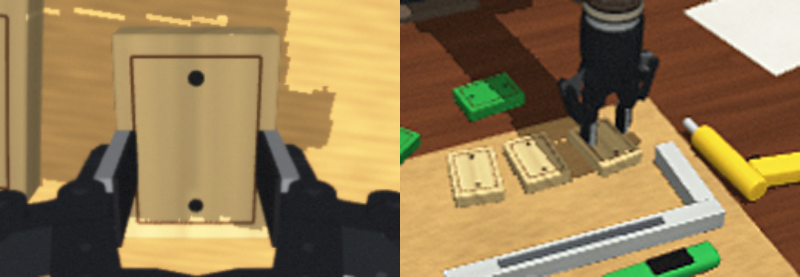

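The tips still sit above the blank (inner faces at crop 130 and 258) although TCP z reads −11 mm. The reported z evidently doesn't match the real tip height, so I'll open and feel for the table.

Emit:
{"name": "drive_tool", "arguments": {
  "steps": [
    [-0.5,0,0,0,0.88],
    [0,0,0,0,0.88],
    [0,0,0,0,0.88],
    [0,0,0,0,0.88],
    [0.5,0,0,0,0.88],
    [0.2,0,0,0,0.88],
    [0.2,0,0,0,0.88],
    [0.2,0,0,0,0.88],
    [0,0,0,0,0.88]
  ]
}}

```text
time: 6.65
eef_pos: [0.4982, 0.1386, -0.0173]
tcp_rot: [-0.056, 0.705, 0.056, 0.705]
contact_force: [0.2, 0.1, -0.3]
opening: 0.877
```

Emit:
{"name": "drive_tool", "arguments": {
  "steps": [
    [0.2,0,0,0,0.88],
    [0.2,0,0,0,0.88],
    [0,0,0,0,0.88]
  ]
}}

```text
time: 6.95
eef_pos: [0.4983, 0.1386, -0.0212]
tcp_rot: [-0.056, 0.705, 0.056, 0.705]
contact_force: [0.2, 0.2, -0.0]
opening: 0.881
```

Emit:
{"name": "drive_tool", "arguments": {
  "steps": [
    [0.2,0,0,0,0.88],
    [0.2,0,0,0,0.88],
    [0,0,0,0,0.88]
  ]
}}

```text
time: 7.25
eef_pos: [0.4983, 0.1386, -0.0252]
tcp_rot: [-0.056, 0.705, 0.056, 0.705]
contact_force: [0.4, 0.0, -0.5]
opening: 0.878
```

Emit:
{"name": "drive_tool", "arguments": {
  "steps": [
    [0.3,0,0,0,0.88],
    [0.3,0,0,0,0.88],
    [0,0,0,0,0.88]
  ]
}}

```text
time: 7.55
eef_pos: [0.4981, 0.1386, -0.0314]
tcp_rot: [-0.056, 0.705, 0.056, 0.705]
contact_force: [-0.3, 0.3, 0.3]
opening: 0.878
```

Emit:
{"name": "drive_tool", "arguments": {
  "steps": [
    [0.3,0,0,0,0.88],
    [0.3,0,0,0,0.88],
    [0,0,0,0,0.88]
  ]
}}

```text
time: 7.85
eef_pos: [0.4981, 0.1386, -0.0374]
tcp_rot: [-0.056, 0.705, 0.056, 0.705]
contact_force: [-0.3, 1.1, -0.1]
opening: 0.881
```

```bash
python3 -c "
from h import *
plan(.4984,.1378,9,.00)
c=shot('wrist');a=c['frame'][150:330,200:460,::-1]
b=shot('scene')['frame'][150:270,270:450,::-1]
a=cv2.resize(a,(400,277));b=cv2.resize(b,(400,277),interpolation=cv2.INTER_CUBIC)
cv2.imwrite('pics/w6.png',np.hstack([a,b]))
"
```

```text
pos [ 0.4981  0.1386 -0.0374] yaw 9.03 F [-0.31  1.13 -0.06] op 0.881 t 7.85 tilt [-0.001 -0.    -1.   ]
turn 0.03 x -3.74 y -0.08 z 0.02
```

View pics/w6.png

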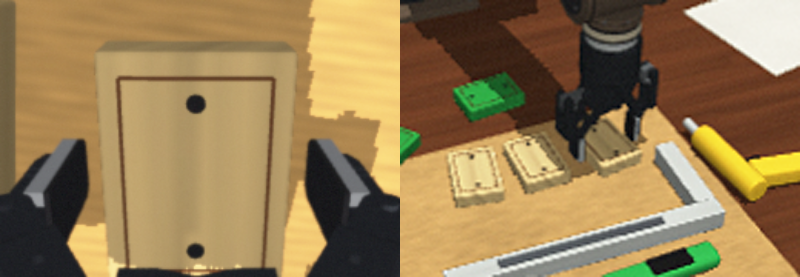

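The tips are now beside the blank near the table (pads at crop 87 and 307, blank 97–294). Closing.

Emit:
{"name": "drive_tool", "arguments": {
  "steps": [
    [0,0,0,0,0.8],
    [0,0,0,0,0.7],
    [0,0,0,0,0.6],
    [0,0,0,0,0.6],
    [0,0,0,0,0.6]
  ],
  "force": 20
}}

```text
time: 8.45
eef_pos: [0.4989, 0.1386, -0.0365]
tcp_rot: [-0.056, 0.705, 0.056, 0.705]
contact_force: [-0.2, 0.2, 2.7]
opening: 0.695
```

Gripped at 0.695 (59 mm). Fz of 2.7 N means the tips touch the table, so I'll relieve 1 mm, straighten and slide towards the long arm.

Emit:
{"name": "drive_tool", "arguments": {
  "steps": [
    [-0.1,0,0,5,0.6],
    [0,0,0,5,0.6],
    [0,-0.3,1.8,0,0.6],
    [0,-0.4,2,0,0.6],
    [0,0,2,0,0.6],
    [0,0,2,0,0.6],
    [0,0,1.7,0,0.6],
    [0,0,0,0,0.6]
  ]
}}

```text
time: 9.25
eef_pos: [0.5955, 0.1298, -0.0357]
tcp_rot: [0.006, 0.706, -0.006, 0.708]
contact_force: [0.4, 0.4, -0.6]
opening: 0.698
```

```bash
python3 -c "
from h import *
plan(.6025,.130,-1)
c=shot('wrist','w7')
S=np.array([.6456,.1884]);t=np.radians(-1);ex=np.array([np.cos(t),np.sin(t)]);ey=np.array([-np.sin(t),np.cos(t)])
print('predicted arm inner face top px',pix(c,[list(S-ey*d)+[.025] for d in(0,.1,.2,.3)]).round(1), pix(c,[list(S-ex*.1)+[.025]]).round(1))
"
```

```text
pos [ 0.5955  0.1298 -0.0357] yaw -1.0 F [ 0.43  0.43 -0.59] op 0.698 t 9.25 tilt [ 0.002  0.    -1.   ]
turn -0.0 x None y 0.03 z 0.7
predicted arm inner face top px [[439.2 354.3]
 [250.6 354.8]
 [ 72.3 348.4]
 [-71.  335.3]] [[466.6 166.7]]
```

View pics/w7.png

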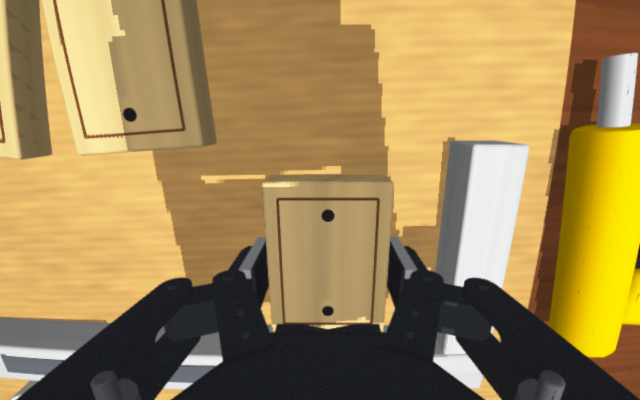

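Wrist view: the blank is held square, with its front edge close to the long arm; the predicted corner (439,354) matches the picture. I've viewed 11, so I'll keep the last for a final check. Now feeling for contact.

Emit:
{"name": "drive_tool", "arguments": {
  "steps": [
    [0,0,0.3,0,0.6],
    [0,0,0.1,0,0.6],
    [0,0,0,0,0.6]
  ]
}}

```text
time: 9.6
eef_pos: [0.5968, 0.13, -0.036]
tcp_rot: [0.006, 0.707, -0.006, 0.707]
contact_force: [-0.1, 1.0, 0.3]
opening: 0.694
```

Emit:
{"name": "drive_tool", "arguments": {
  "steps": [
    [0,0,0.1,0,0.6],
    [0,0,0,0,0.6]
  ]
}}

```text
time: 9.8
eef_pos: [0.5983, 0.13, -0.0358]
tcp_rot: [0.006, 0.707, -0.006, 0.707]
contact_force: [0.0, 0.1, -0.7]
opening: 0.695
```

Emit:
{"name": "drive_tool", "arguments": {
  "steps": [
    [0,0,0.1,0,0.6],
    [0,0,0,0,0.6]
  ]
}}

```text
time: 10.0
eef_pos: [0.5996, 0.1299, -0.0358]
tcp_rot: [0.006, 0.707, -0.006, 0.707]
contact_force: [0.3, 0.2, -0.3]
opening: 0.697
```

Emit:
{"name": "drive_tool", "arguments": {
  "steps": [
    [0,0,0.05,0,0.6],
    [0,0,0,0,0.6]
  ]
}}

```text
time: 10.2
eef_pos: [0.6, 0.1299, -0.0359]
tcp_rot: [0.006, 0.707, -0.006, 0.707]
contact_force: [0.3, -0.4, -0.3]
opening: 0.698
```

Emit:
{"name": "drive_tool", "arguments": {
  "steps": [
    [0,0,0.1,0,0.6],
    [0,0,0,0,0.6]
  ]
}}

```text
time: 10.4
eef_pos: [0.6011, 0.1299, -0.0358]
tcp_rot: [0.006, 0.707, -0.006, 0.707]
contact_force: [-0.3, 0.4, -0.6]
opening: 0.695
```

Emit:
{"name": "drive_tool", "arguments": {
  "steps": [
    [0,0,0.1,0,0.6],
    [0,0,0,0,0.6]
  ]
}}

```text
time: 10.6
eef_pos: [0.6021, 0.1299, -0.0359]
tcp_rot: [0.006, 0.707, -0.006, 0.707]
contact_force: [-0.3, 0.7, -0.7]
opening: 0.699
```

Emit:
{"name": "drive_tool", "arguments": {
  "steps": [
    [0,0,0.05,0,0.6],
    [0,0,0,0,0.6]
  ]
}}

```text
time: 10.8
eef_pos: [0.6025, 0.1299, -0.0359]
tcp_rot: [0.006, 0.707, -0.006, 0.707]
contact_force: [0.1, 0.1, -0.7]
opening: 0.695
```

Emit:
{"name": "drive_tool", "arguments": {
  "steps": [
    [0,0,0.05,0,0.6],
    [0,0,0.05,0,0.6],
    [0,0,0,0,0.6]
  ]
}}

```text
time: 11.1
eef_pos: [0.6035, 0.1298, -0.0358]
tcp_rot: [0.006, 0.707, -0.006, 0.707]
contact_force: [0.3, -0.2, -0.6]
opening: 0.696
```

Emit:
{"name": "drive_tool", "arguments": {
  "steps": [
    [0,0,0.05,0,0.6],
    [0,0,0,0,0.6]
  ]
}}

```text
time: 11.3
eef_pos: [0.604, 0.1298, -0.0359]
tcp_rot: [0.006, 0.707, -0.006, 0.707]
contact_force: [0.2, 0.8, -0.9]
opening: 0.693
```

Emit:
{"name": "drive_tool", "arguments": {
  "steps": [
    [0,0,0.05,0,0.6],
    [0,0,0,0,0.6]
  ]
}}

```text
time: 11.5
eef_pos: [0.6042, 0.1298, -0.036]
tcp_rot: [0.006, 0.707, -0.006, 0.707]
contact_force: [-1.2, 0.2, 0.1]
opening: 0.699
```

Contact felt at x ≈ 0.604 (−1.2 N). Releasing, then moving to the middle blank.

Emit:
{"name": "drive_tool", "arguments": {
  "steps": [
    [0,0,-0.05,0,0.79],
    [0,0,0,0,0.79],
    [0,0,0,0,0.79],
    [-2.5,0,0,0,0.79],
    [-3,0,0,-3.3,0.82],
    [0,-2.7,-3.4,0,0.82],
    [0,-2.7,-3.5,0,0.82],
    [0,-2.7,-3.4,0,0.82],
    [0,0,0,0,0.82]
  ]
}}

```text
time: 12.4
eef_pos: [0.4991, 0.0432, 0.0174]
tcp_rot: [-0.013, 0.709, 0.014, 0.705]
contact_force: [0.8, 0.3, 0.4]
opening: 0.819
```

```bash
cat >> h.py <<'E'
def blanks(c,z=.018):
    "pale-wood blobs in a picture -> world centre, yaw"
    out=[]
    hsv=cv2.cvtColor(c['frame'],cv2.COLOR_RGB2HSV); return hsv
E
python3 -c "
from h import *
plan(.504,.0449,2.3,-.0355)
c=shot('wrist','w8');import pickle;pickle.dump(c,open('w8.pkl','wb'))
t=np.radians(2.3)
h=cv2.cvtColor(c['frame'],cv2.COLOR_RGB2HSV)
p=pix(c,[[.4958,.0446,.018],[.4942,-.0375,.018],[.45,.1,0],[.6042,.1298,.018]]).astype(int);print(p)
for u,v in p:
  if 0<=u<640 and 0<=v<400: print(h[v,u])
"
```

```text
pos [0.4991 0.0432 0.0174] yaw 2.18 F [0.78 0.34 0.38] op 0.819 t 12.4 tilt [-0.006  0.    -1.   ]
turn -0.12 x 5.29 y 0.15 z 0.5
[[329 222]
 [208 215]
 [411 154]
 [430 353]]
[ 19 106 171]
[ 19 107 169]
[ 20 131 243]
[102  80  32]
```

Emit:
{"name": "drive_tool", "arguments": {
  "steps": [
    [0,0.1,0.5,0,0.82],
    [2.5,0,0,0,0.82],
    [2.2,0,0,0,0.82],
    [0.5,0,0,0,0.82],
    [0,0,0,0,0.75],
    [0,0,0,0,0.6],
    [0,0,0,0,0.6],
    [0,0,0,0,0.6]
  ]
}}

```text
time: 13.25
eef_pos: [0.5102, 0.046, -0.0319]
tcp_rot: [-0.015, 0.706, 0.014, 0.708]
contact_force: [-0.2, 0.5, -0.5]
opening: 0.695
```

```bash
python3 -c "
from h import *
plan(.598,.043,-1,-.036)"
```

```text
pos [ 0.5102  0.046  -0.0319] yaw 2.34 F [-0.19  0.51 -0.48] op 0.695 t 13.25 tilt [ 0.002 -0.    -1.   ]
turn 3.34 x 0.41 y -0.14 z 8.79
```

Emit:
{"name": "drive_tool", "arguments": {
  "steps": [
    [0,0,0,3.3,0.6],
    [0,-0.1,1.9,0,0.6],
    [0,0,2,0,0.6],
    [0,0,2,0,0.6],
    [0,0,2,0,0.6],
    [0,0,1.9,0,0.6],
    [0,0,0,0,0.6],
    [0,0,0.3,0,0.6],
    [0,0,0,0,0.6]
  ]
}}

```text
time: 14.15
eef_pos: [0.6098, 0.0432, -0.0327]
tcp_rot: [0.006, 0.707, -0.006, 0.707]
contact_force: [0.5, -0.8, 1.0]
opening: 0.695
```

Emit:
{"name": "drive_tool", "arguments": {
  "steps": [
    [0,0,0.1,0,0.6],
    [0,0,0.1,0,0.6],
    [0,0,0,0,0.6]
  ]
}}

```text
time: 14.45
eef_pos: [0.612, 0.0432, -0.0327]
tcp_rot: [0.006, 0.707, -0.006, 0.707]
contact_force: [-0.1, -0.5, 2.0]
opening: 0.7
```

Emit:
{"name": "drive_tool", "arguments": {
  "steps": [
    [0,0,0.1,0,0.6],
    [0,0,0,0,0.6]
  ]
}}

```text
time: 14.65
eef_pos: [0.6133, 0.0432, -0.0327]
tcp_rot: [0.006, 0.707, -0.006, 0.707]
contact_force: [-1.9, -0.2, 2.8]
opening: 0.694
```

Emit:
{"name": "drive_tool", "arguments": {
  "steps": [
    [0,0,0.05,0,0.6],
    [0,0,0,0,0.6]
  ]
}}

```text
time: 14.85
eef_pos: [0.6138, 0.0432, -0.0327]
tcp_rot: [0.006, 0.707, -0.006, 0.707]
contact_force: [-1.5, -0.6, 3.2]
opening: 0.698
```

Emit:
{"name": "drive_tool", "arguments": {
  "steps": [
    [-0.15,0,0,0,0.6],
    [0,0,0,0,0.6]
  ]
}}

```text
time: 15.05
eef_pos: [0.6139, 0.0432, -0.0316]
tcp_rot: [0.006, 0.707, -0.006, 0.707]
contact_force: [-0.3, -0.0, -1.0]
opening: 0.694
```

Emit:
{"name": "drive_tool", "arguments": {
  "steps": [
    [0,0,0.1,0,0.6],
    [0,0,0,0,0.6]
  ]
}}

```text
time: 15.25
eef_pos: [0.6148, 0.0432, -0.0316]
tcp_rot: [0.006, 0.707, -0.006, 0.707]
contact_force: [-0.1, -0.3, 0.5]
opening: 0.701
```

Emit:
{"name": "drive_tool", "arguments": {
  "steps": [
    [0,0,0.1,0,0.6],
    [0,0,0,0,0.6]
  ]
}}

```text
time: 15.45
eef_pos: [0.6159, 0.0431, -0.0314]
tcp_rot: [0.006, 0.707, -0.006, 0.707]
contact_force: [-0.1, 0.6, -0.1]
opening: 0.693
```

Emit:
{"name": "drive_tool", "arguments": {
  "steps": [
    [0,0,0.1,0,0.6],
    [0,0,0,0,0.6]
  ]
}}

```text
time: 15.65
eef_pos: [0.6169, 0.0431, -0.0314]
tcp_rot: [0.006, 0.707, -0.006, 0.707]
contact_force: [-0.7, -1.2, 0.6]
opening: 0.695
```

Emit:
{"name": "drive_tool", "arguments": {
  "steps": [
    [0,0,0.05,0,0.6],
    [0,0,0,0,0.6]
  ]
}}

```text
time: 15.85
eef_pos: [0.6173, 0.0431, -0.0314]
tcp_rot: [0.006, 0.707, -0.006, 0.707]
contact_force: [0.3, -0.0, -0.2]
opening: 0.699
```

Emit:
{"name": "drive_tool", "arguments": {
  "steps": [
    [0,0,0.05,0,0.6],
    [0,0,0,0,0.6]
  ]
}}

```text
time: 16.05
eef_pos: [0.6176, 0.0431, -0.0314]
tcp_rot: [0.006, 0.707, -0.006, 0.707]
contact_force: [-0.6, 0.4, -0.2]
opening: 0.696
```

Emit:
{"name": "drive_tool", "arguments": {
  "steps": [
    [0,0,0.05,0,0.6],
    [0,0,0,0,0.6]
  ]
}}

```text
time: 16.25
eef_pos: [0.6176, 0.0431, -0.0316]
tcp_rot: [0.006, 0.708, -0.006, 0.706]
contact_force: [-2.3, -0.8, 0.4]
opening: 0.699
```

Emit:
{"name": "drive_tool", "arguments": {
  "steps": [
    [0,0,0.05,0,0.6],
    [0,0,0,0,0.6]
  ]
}}

```text
time: 16.45
eef_pos: [0.6176, 0.0431, -0.0317]
tcp_rot: [0.006, 0.708, -0.006, 0.706]
contact_force: [-4.9, -0.5, 2.4]
opening: 0.696
```

Contact confirmed (−4.9 N). Backing off, releasing and going to the right blank.

Emit:
{"name": "drive_tool", "arguments": {
  "steps": [
    [0,0,-0.1,0,0.79],
    [0,0,0,0,0.79],
    [0,0,0,0,0.79],
    [-2.5,0,0,0,0.79],
    [-3,0,0,7.9,0.85],
    [0,-2.45,-2.5,0,0.85],
    [0,-2.5,-2.5,0,0.85],
    [0,-2.5,-2.5,0,0.85],
    [0,-2.4,-2.3,0,0.85],
    [0,0,0,0,0.85]
  ]
}}

```text
time: 17.45
eef_pos: [0.503, -0.0403, 0.0231]
tcp_rot: [0.055, 0.706, -0.056, 0.704]
contact_force: [0.2, -0.2, -0.3]
opening: 0.849
```

```bash
python3 -c "
from h import *
plan(.504,-.039,-8.9,-.033)"
```

```text
pos [ 0.503  -0.0403  0.0231] yaw -9.01 F [ 0.22 -0.16 -0.33] op 0.849 t 17.45 tilt [-0.002 -0.    -1.   ]
turn -0.11 x 5.61 y 0.15 z 0.08
```

Emit:
{"name": "drive_tool", "arguments": {
  "steps": [
    [2.5,0.1,0,0,0.85],
    [2.4,0,0,0,0.85],
    [0.6,0,0,0,0.85],
    [0,0,0,0,0.75],
    [0,0,0,0,0.6],
    [0,0,0,0,0.6],
    [0,0,0,0,0.6]
  ]
}}

```text
time: 18.15
eef_pos: [0.5068, -0.0383, -0.0304]
tcp_rot: [0.055, 0.704, -0.055, 0.706]
contact_force: [1.1, 0.2, -0.4]
opening: 0.697
```

```bash
python3 -c "
from h import *
plan(.608,-.042,-1,-.031)"
```

```text
pos [ 0.5068 -0.0383 -0.0304] yaw -8.86 F [ 1.08  0.19 -0.43] op 0.697 t 18.15 tilt [ 0.002 -0.001 -1.   ]
turn -7.86 x 0.06 y -0.2 z 10.12
```

Emit:
{"name": "drive_tool", "arguments": {
  "steps": [
    [0,0,0,-7.9,0.6],
    [0,-0.2,1.9,0,0.6],
    [0,0,2.1,0,0.6],
    [0,0,2.1,0,0.6],
    [0,0,2.1,0,0.6],
    [0,0,1.9,0,0.6],
    [0,0,0.3,0,0.6],
    [0,0,0,0,0.6]
  ]
}}

```text
time: 18.95
eef_pos: [0.61, -0.0419, -0.0312]
tcp_rot: [0.006, 0.707, -0.006, 0.707]
contact_force: [-0.6, 0.2, -0.5]
opening: 0.695
```

Emit:
{"name": "drive_tool", "arguments": {
  "steps": [
    [0,0,0.1,0,0.6],
    [0,0,0.1,0,0.6],
    [0,0,0,0,0.6]
  ]
}}

```text
time: 19.25
eef_pos: [0.6112, -0.0419, -0.0312]
tcp_rot: [0.006, 0.707, -0.006, 0.707]
contact_force: [-2.4, -0.6, 2.7]
opening: 0.698
```

Emit:
{"name": "drive_tool", "arguments": {
  "steps": [
    [0,0,0.1,0,0.6],
    [0,0,0,0,0.6]
  ]
}}

```text
time: 19.45
eef_pos: [0.6127, -0.0419, -0.0312]
tcp_rot: [0.006, 0.707, -0.006, 0.707]
contact_force: [-1.5, -0.9, 2.9]
opening: 0.696
```

Emit:
{"name": "drive_tool", "arguments": {
  "steps": [
    [0,0,0.1,0,0.6],
    [0,0,0,0,0.6]
  ]
}}

```text
time: 19.65
eef_pos: [0.614, -0.042, -0.0312]
tcp_rot: [0.006, 0.707, -0.006, 0.707]
contact_force: [-1.7, -0.3, 3.9]
opening: 0.696
```

Table friction again; raising 1.5 mm and continuing.

Emit:
{"name": "drive_tool", "arguments": {
  "steps": [
    [-0.15,0,0,0,0.6],
    [0,0,0,0,0.6]
  ]
}}

```text
time: 19.85
eef_pos: [0.614, -0.0419, -0.0301]
tcp_rot: [0.006, 0.707, -0.006, 0.707]
contact_force: [-0.4, -0.4, -0.4]
opening: 0.697
```

Emit:
{"name": "drive_tool", "arguments": {
  "steps": [
    [0,0,0.1,0,0.6],
    [0,0,0,0,0.6]
  ]
}}

```text
time: 20.05
eef_pos: [0.614, -0.0418, -0.0304]
tcp_rot: [0.006, 0.708, -0.006, 0.706]
contact_force: [-2.3, -0.2, 1.0]
opening: 0.691
```

Emit:
{"name": "drive_tool", "arguments": {
  "steps": [
    [0,0,0.05,0,0.6],
    [0,0,0,0,0.6]
  ]
}}

```text
time: 20.25
eef_pos: [0.6139, -0.0418, -0.0305]
tcp_rot: [0.006, 0.708, -0.006, 0.706]
contact_force: [-5.0, 0.3, 1.7]
opening: 0.695
```

Emit:
{"name": "drive_tool", "arguments": {
  "steps": [
    [0,0,0.05,0,0.6],
    [0,0,0,0,0.6]
  ]
}}

```text
time: 20.45
eef_pos: [0.6138, -0.0418, -0.0305]
tcp_rot: [0.006, 0.709, -0.006, 0.705]
contact_force: [-7.7, -0.9, 2.0]
opening: 0.698
```

Emit:
{"name": "drive_tool", "arguments": {
  "steps": [
    [0,0,-0.2,0,0.79],
    [0,0,0,0,0.79],
    [0,0,0,0,0.79],
    [-3,0,0,0,0.79],
    [-2.5,0,0,0,0.6],
    [0,-2.8,-0.7,8.2,0.47],
    [0,-2.8,-0.3,8.2,0.47],
    [0,0,0,8.2,0.47],
    [0,0,0,8.2,0.47],
    [0,0,0,8.2,0.47]
  ]
}}

```text
time: 21.45
eef_pos: [0.5996, -0.0976, 0.0256]
tcp_rot: [0.255, 0.659, -0.255, 0.66]
contact_force: [-0.5, -0.0, 0.1]
opening: 0.468
```

Emit:
{"name": "drive_tool", "arguments": {
  "steps": [
    [0,0,0,8.2,0.47],
    [0,0,0,8.2,0.47],
    [0,0,0,8.2,0.47],
    [0,0,0,8.2,0.47],
    [0,0,0,8.2,0.47],
    [0,0,0,8,0.47],
    [0,0,0,0,0.47]
  ]
}}

```text
time: 22.15
eef_pos: [0.5996, -0.0971, 0.0255]
tcp_rot: [0.504, 0.495, -0.504, 0.496]
contact_force: [0.7, -0.8, 0.8]
opening: 0.471
```

```bash
python3 -c "
from h import *
plan(.601,-.097,-91,-.028)
import pickle;c=shot('top','top1');pickle.dump(c,open('top1.pkl','wb'))"
```

```text
pos [ 0.5996 -0.0971  0.0255] yaw -90.96 F [ 0.74 -0.8   0.82] op 0.471 t 22.15 tilt [ 0.002 -0.    -1.   ]
turn 0.04 x 5.35 y 0.14 z -0.01
```

Emit:
{"name": "drive_tool", "arguments": {
  "steps": [
    [2.5,0.1,0,0,0.47],
    [2,0,0,0,0.47],
    [0.1,0,0,0,0.47],
    [0,0,-0.6,0,0.47],
    [0,0,-0.5,0,0.47],
    [0,0,-0.5,0,0.47],
    [0,0,-0.5,0,0.47],
    [0,0,0,0,0.47]
  ]
}}

```text
time: 23.0
eef_pos: [0.6012, -0.0755, -0.0197]
tcp_rot: [0.504, 0.495, -0.504, 0.497]
contact_force: [0.1, -0.1, 0.1]
opening: 0.471
```

Emit:
{"name": "drive_tool", "arguments": {
  "steps": [
    [0,0,-0.5,0,0.47],
    [0,0,-0.5,0,0.47],
    [0,0,-0.5,0,0.47],
    [0,0,-0.5,0,0.47],
    [0,0,0,0,0.47]
  ]
}}

```text
time: 23.5
eef_pos: [0.6015, -0.0556, -0.02]
tcp_rot: [0.504, 0.495, -0.504, 0.496]
contact_force: [0.4, -1.5, 6.0]
opening: 0.471
```

```bash
python3 -c "
from h import *
plan(.601,-.01,-91,-.028)
shot('scene','s1')"
```

```text
pos [ 0.6015 -0.0556 -0.02  ] yaw -90.95 F [ 0.42 -1.52  5.96] op 0.471 t 23.5 tilt [ 0.002 -0.    -1.   ]
turn 0.05 x 0.8 y -0.13 z -4.56
```

```bash
python3 -c "
from h import *
c=shot('wrist','w9');import pickle;pickle.dump(c,open('w9.pkl','wb'))
g=cv2.GaussianBlur(cv2.cvtColor(c['frame'],cv2.COLOR_RGB2GRAY),(3,3),0)
p=pix(c,[[.601,y,.018] for y in(-.09,-.05,-.015,.03)]);print(p.round())
P=c['frame']
# dark-hole search: blobs small & dark on pale wood
m=((g<75)).astype(np.uint8)
n,l,s,ce=cv2.connectedComponentsWithStats(m)
for i in range(1,n):
  if 8<s[i,4]<150: print(s[i],ce[i].round(1),world(c,[ce[i]],.018)[0].round(4))
print(readout.get_state()['contact_force'])
"
```

```text
[[328. 304.]
 [327. 242.]
 [326. 178.]
 [325.  84.]]
[264  46  10  12  98] [268.7  51.3] [0.5757 0.0449 0.018 ]
[378  46  11  11  94] [382.9  51.2] [0.6281 0.0441 0.018 ]
[270 176  11  10  85] [275.  180.4] [ 0.5748 -0.0156  0.018 ]
[373 176  10  10  72] [377.2 180.3] [ 0.6271 -0.0164  0.018 ]
[ 28 334   9   8  42] [ 32.  337.6] [ 0.405  -0.1176  0.018 ]
[  0 371   4   6  21] [  1.3 373.6] [ 0.3658 -0.1519  0.018 ]
[-0.20027407 -0.5463321   5.07931095]
```

The hole positions in the wrist picture give poses. The third blank is at (0.601,−0.016) with yaw −0.9°, so it is being pushed squarely and the middle one is about touching. The Fz is table contact; raising 3 mm and pushing on.

Emit:
{"name": "drive_tool", "arguments": {
  "steps": [
    [-0.3,0,0,0,0.47],
    [0,0,0,0,0.47],
    [0,0,-0.4,0,0.47],
    [0,0,-0.5,0,0.47],
    [0,0,-0.5,0,0.47],
    [0,0,-0.5,0,0.47],
    [0,0,0,0,0.47]
  ]
}}

```text
time: 24.3
eef_pos: [0.6007, -0.036, -0.0181]
tcp_rot: [0.504, 0.496, -0.504, 0.496]
contact_force: [0.2, -0.2, 0.2]
opening: 0.468
```

Emit:
{"name": "drive_tool", "arguments": {
  "steps": [
    [0,0,-0.4,0,0.47],
    [0,0,-0.4,0,0.47],
    [0,0,-0.4,0,0.47],
    [0,0,-0.3,0,0.47],
    [0,0,0,0,0.47]
  ]
}}

```text
time: 24.8
eef_pos: [0.6012, -0.0215, -0.0178]
tcp_rot: [0.504, 0.496, -0.504, 0.496]
contact_force: [-0.9, 0.2, 0.4]
opening: 0.473
```

```bash
cat >> h.py <<'E'
def holes(name='wrist',thr=75,lim=150):
    c=shot(name); g=cv2.GaussianBlur(cv2.cvtColor(c['frame'],cv2.COLOR_RGB2GRAY),(3,3),0)
    n,l,s,ce=cv2.connectedComponentsWithStats((g<thr).astype(np.uint8))
    for i in range(1,n):
        if 8<s[i,4]<lim and max(s[i,2:4])<16:
            w=world(c,[ce[i]],.018)[0]
            if .5<w[0]<.66 and -.1<w[1]<.2: print('hole',w[:2].round(4),s[i,4])
    return c
E
python3 -c "
from h import *
plan(.601,-.003,-91,-.017);holes()"
```

```text
pos [ 0.6012 -0.0215 -0.0178] yaw -90.96 F [-0.95  0.18  0.42] op 0.473 t 24.8 tilt [ 0.  0. -1.]
turn 0.04 x -0.08 y -0.06 z -1.85
hole [0.5761 0.0774] 90
hole [0.6285 0.0766] 87
hole [0.5755 0.0168] 82
hole [0.6278 0.0162] 68
hole [ 0.6203 -0.0068] 9
```

Emit:
{"name": "drive_tool", "arguments": {
  "steps": [
    [0,0,-0.4,0,0.47],
    [0,0,-0.4,0,0.47],
    [0,0,-0.4,0,0.47],
    [0,0,-0.3,0,0.47],
    [0,0,-0.2,0,0.47],
    [0,0,0,0,0.47]
  ]
}}

```text
time: 25.45
eef_pos: [0.6017, -0.0046, -0.0177]
tcp_rot: [0.504, 0.496, -0.504, 0.496]
contact_force: [-0.3, 0.4, 1.7]
opening: 0.468
```

Emit:
{"name": "drive_tool", "arguments": {
  "steps": [
    [0,0,-0.1,0,0.47],
    [0,0,-0.1,0,0.47],
    [0,0,0,0,0.47]
  ]
}}

```text
time: 25.75
eef_pos: [0.6018, -0.0032, -0.0176]
tcp_rot: [0.504, 0.496, -0.504, 0.496]
contact_force: [0.0, -0.9, 3.4]
opening: 0.472
```

Emit:
{"name": "drive_tool", "arguments": {
  "steps": [
    [0,0,-0.1,0,0.47],
    [0,0,0,0,0.47]
  ]
}}

```text
time: 25.95
eef_pos: [0.6018, -0.0022, -0.0176]
tcp_rot: [0.504, 0.496, -0.504, 0.496]
contact_force: [-0.5, -2.1, 2.8]
opening: 0.467
```

Emit:
{"name": "drive_tool", "arguments": {
  "steps": [
    [-0.15,0,0,0,0.47],
    [0,0,-0.05,0,0.47],
    [0,0,0,0,0.47]
  ]
}}

```text
time: 26.25
eef_pos: [0.6009, -0.001, -0.017]
tcp_rot: [-0.504, -0.496, 0.504, -0.495]
contact_force: [-0.3, -0.7, -0.6]
opening: 0.472
```

```bash
python3 -c "
from h import *
plan(.601,-.003,-91,-.017);holes()"
```

```text
pos [ 0.6009 -0.001  -0.017 ] yaw -90.98 F [-0.25 -0.66 -0.63] op 0.472 t 26.25 tilt [-0.001  0.001 -1.   ]
turn 0.02 x 0.0 y 0.01 z 0.2
hole [0.5762 0.0776] 75
hole [0.6285 0.0768] 72
hole [0.5755 0.0172] 81
hole [0.6279 0.0164] 79
```

The blanks stopped moving at y = 0.017 while the tool went on, so the tips had ridden onto the third blank's top (my 3 mm raise was wrong). Going back, lower, and pushing again.

Emit:
{"name": "drive_tool", "arguments": {
  "steps": [
    [-1.5,0,0,0,0.47],
    [0,0,2,0,0.47],
    [0,0,1.8,0,0.47],
    [0,0,0,0,0.47],
    [1.5,0,0,0,0.47],
    [1,0,0,0,0.47],
    [0.2,0,0,0,0.47],
    [0,0,0,0,0.47]
  ]
}}

```text
time: 27.1
eef_pos: [0.5997, -0.0388, -0.03]
tcp_rot: [-0.504, -0.497, 0.505, -0.495]
contact_force: [-0.3, -0.8, 0.0]
opening: 0.472
```

Emit:
{"name": "drive_tool", "arguments": {
  "steps": [
    [0,0,-0.4,0,0.47],
    [0,0,-0.4,0,0.47],
    [0,0,-0.4,0,0.47],
    [0,0,-0.4,0,0.47],
    [0,0,-0.4,0,0.47],
    [0,0,0,0,0.47]
  ]
}}

```text
time: 27.7
eef_pos: [0.6014, -0.019, -0.0281]
tcp_rot: [0.504, 0.496, -0.504, 0.496]
contact_force: [-0.5, -0.4, 0.3]
opening: 0.47
```

```bash
python3 -c "
from h import *
plan(.601,-.003,-91,-.031);holes()"
```

```text
pos [ 0.6014 -0.019  -0.0281] yaw -90.95 F [-0.48 -0.41  0.31] op 0.47 t 27.7 tilt [ 0.001  0.    -1.   ]
turn 0.05 x 0.29 y -0.07 z -1.6
hole [0.5764 0.0828] 115
hole [0.6286 0.082 ] 113
hole [0.5755 0.0222] 89
hole [0.6278 0.0217] 79
hole [0.5674 0.0201] 9
hole [ 0.623  -0.0015] 12
```

Emit:
{"name": "drive_tool", "arguments": {
  "steps": [
    [0,0,-0.4,0,0.47],
    [0,0,-0.4,0,0.47],
    [0,0,-0.3,0,0.47],
    [0,0,-0.2,0,0.47],
    [0,0,0,0,0.47]
  ]
}}

```text
time: 28.25
eef_pos: [0.6015, -0.0061, -0.0284]
tcp_rot: [0.504, 0.496, -0.504, 0.496]
contact_force: [-0.6, -0.9, -0.3]
opening: 0.468
```

Emit:
{"name": "drive_tool", "arguments": {
  "steps": [
    [0,0,-0.1,0,0.47],
    [0,0,-0.1,0,0.47],
    [0,0,0,0,0.47]
  ]
}}

```text
time: 28.55
eef_pos: [0.6015, -0.0044, -0.0284]
tcp_rot: [0.504, 0.496, -0.504, 0.496]
contact_force: [0.2, -1.3, 0.2]
opening: 0.465
```

```bash
python3 -c "
from h import *
plan(.601,-.002,-91,-.031);holes()"
```

```text
pos [ 0.6015 -0.0044 -0.0284] yaw -90.97 F [ 0.25 -1.29  0.21] op 0.465 t 28.55 tilt [-0.  0. -1.]
turn 0.03 x 0.26 y -0.05 z -0.24
hole [0.5765 0.0972] 122
hole [0.6288 0.0965] 109
hole [0.5758 0.0366] 89
hole [0.628  0.0359] 80
```

Emit:
{"name": "drive_tool", "arguments": {
  "steps": [
    [0,0,-0.1,0,0.47],
    [0,0,0,0,0.47]
  ]
}}

```text
time: 28.8
eef_pos: [0.6015, -0.0035, -0.0284]
tcp_rot: [0.504, 0.496, -0.504, 0.496]
contact_force: [-0.9, -1.1, 0.2]
opening: 0.47
```

Emit:
{"name": "drive_tool", "arguments": {
  "steps": [
    [0,0,-0.1,0,0.47],
    [0,0,0,0,0.47]
  ]
}}

```text
time: 29.0
eef_pos: [0.6015, -0.0024, -0.0284]
tcp_rot: [-0.504, -0.496, 0.504, -0.496]
contact_force: [0.4, -1.1, -0.4]
opening: 0.469
```

Emit:
{"name": "drive_tool", "arguments": {
  "steps": [
    [0,0,-0.05,0,0.47],
    [0,0,0,0,0.47]
  ]
}}

```text
time: 29.2
eef_pos: [0.6015, -0.0019, -0.0284]
tcp_rot: [0.504, 0.496, -0.504, 0.496]
contact_force: [0.7, -0.3, 0.1]
opening: 0.468
```

Emit:
{"name": "drive_tool", "arguments": {
  "steps": [
    [0,0,-0.1,0,0.47],
    [0,0,0,0,0.47]
  ]
}}

```text
time: 29.4
eef_pos: [0.6015, -0.0009, -0.0284]
tcp_rot: [0.504, 0.496, -0.504, 0.496]
contact_force: [-0.3, -1.0, -0.5]
opening: 0.47
```

Emit:
{"name": "drive_tool", "arguments": {
  "steps": [
    [0,0,-0.05,0,0.47],
    [0,0,0,0,0.47]
  ]
}}

```text
time: 29.6
eef_pos: [0.6015, -0.0005, -0.0284]
tcp_rot: [-0.504, -0.496, 0.504, -0.496]
contact_force: [0.4, -2.1, 0.9]
opening: 0.474
```

```bash
python3 -c "
from h import *
plan(.601,-.002,-91,-.031);holes()"
```

```text
pos [ 6.015e-01 -5.000e-04 -2.840e-02] yaw -90.97 F [ 0.39 -2.14  0.91] op 0.474 t 29.6 tilt [-0. -0. -1.]
turn 0.03 x 0.26 y -0.05 z 0.15
hole [0.5765 0.1011] 121
hole [0.6289 0.1004] 111
hole [0.5758 0.0406] 88
hole [0.6281 0.0399] 82
```

Emit:
{"name": "drive_tool", "arguments": {
  "steps": [
    [0,0,-0.05,0,0.47],
    [0,0,0,0,0.47]
  ]
}}

```text
time: 29.85
eef_pos: [0.6016, -0.0005, -0.0284]
tcp_rot: [-0.504, -0.496, 0.504, -0.496]
contact_force: [-0.5, -2.7, 0.2]
opening: 0.473
```

Emit:
{"name": "drive_tool", "arguments": {
  "steps": [
    [0,0,-0.05,0,0.47],
    [0,0,0,0,0.47]
  ]
}}

```text
time: 30.05
eef_pos: [0.6016, -0.0005, -0.0284]
tcp_rot: [-0.504, -0.495, 0.505, -0.496]
contact_force: [-0.7, -5.9, 0.1]
opening: 0.47
```

Contact is firm (5.9 N toward the short arm). Releasing, then lifting and turning back to check the x alignment and press toward the long arm.

Emit:
{"name": "drive_tool", "arguments": {
  "steps": [
    [0,0,0.5,0,0.47],
    [-2.5,0,0.3,0,0.47],
    [-3,0,0,0,0.47],
    [0,-1.5,-4.6,0,0.47],
    [0,-2.4,-4.2,-8.2,0.47],
    [0,-3.2,-4.2,-8.2,0.47],
    [0,0,0,-8.2,0.47],
    [0,0,0,-8.2,0.47],
    [0,0,0,-8.2,0.47],
    [0,0,0,-8.2,0.47]
  ]
}}

```text
time: 31.05
eef_pos: [0.5287, 0.1176, 0.0267]
tcp_rot: [0.251, 0.662, -0.25, 0.661]
contact_force: [-0.2, 0.5, 0.4]
opening: 0.467
```

Emit:
{"name": "drive_tool", "arguments": {
  "steps": [
    [0,0,0,-8.2,0.47],
    [0,0,0,-8.2,0.47],
    [0,0,0,-8.2,0.47],
    [0,0,0,-8.2,0.47],
    [0,0,0,-8.2,0.47],
    [0,0,0,0,0.47]
  ]
}}

```text
time: 31.65
eef_pos: [0.5288, 0.1173, 0.0266]
tcp_rot: [0.005, 0.707, -0.005, 0.707]
contact_force: [0.1, 0.8, -0.3]
opening: 0.469
```

```bash
python3 -c "
from h import *
plan(.53,.131,-1,-.032);holes();print('top');holes('top',110)
"
```

```text
pos [0.5288 0.1173 0.0266] yaw -0.81 F [ 0.13  0.76 -0.34] op 0.469 t 31.65 tilt [-0.     0.001 -1.   ]
turn 0.19 x 5.86 y 1.38 z 0.1
hole [0.5773 0.1008] 22
top
```

Emit:
{"name": "drive_tool", "arguments": {
  "steps": [
    [2.5,1.4,0,0.2,0.47],
    [2.5,0,0,0,0.47],
    [0.5,0,0,0,0.47],
    [0,0,0,0,0.47],
    [0,0,0.4,0,0.47],
    [0,0,0.4,0,0.47],
    [0,0,0.3,0,0.47],
    [0,0,0.3,0,0.47],
    [0,0,0,0,0.47]
  ]
}}

```text
time: 32.65
eef_pos: [0.544, 0.1304, -0.0278]
tcp_rot: [0.006, 0.707, -0.006, 0.708]
contact_force: [0.3, 0.3, -0.1]
opening: 0.47
```

Emit:
{"name": "drive_tool", "arguments": {
  "steps": [
    [0,0,0.1,0,0.47],
    [0,0,0.1,0,0.47],
    [0,0,0,0,0.47]
  ]
}}

```text
time: 32.95
eef_pos: [0.5451, 0.1305, -0.0284]
tcp_rot: [0.006, 0.707, -0.006, 0.707]
contact_force: [0.7, -0.8, -0.4]
opening: 0.47
```

Emit:
{"name": "drive_tool", "arguments": {
  "steps": [
    [0,0,0.1,0,0.47],
    [0,0,0,0,0.47]
  ]
}}

```text
time: 33.15
eef_pos: [0.5461, 0.1305, -0.0284]
tcp_rot: [0.006, 0.707, -0.006, 0.707]
contact_force: [-0.2, 0.1, 0.6]
opening: 0.471
```

Emit:
{"name": "drive_tool", "arguments": {
  "steps": [
    [0,0,0.1,0,0.47],
    [0,0,0,0,0.47]
  ]
}}

```text
time: 33.35
eef_pos: [0.5472, 0.1305, -0.0284]
tcp_rot: [0.006, 0.707, -0.006, 0.707]
contact_force: [-0.3, -0.2, -0.1]
opening: 0.472
```

Emit:
{"name": "drive_tool", "arguments": {
  "steps": [
    [0,0,0.1,0,0.47],
    [0,0,0.05,0,0.47],
    [0,0,0,0,0.47]
  ]
}}

```text
time: 33.65
eef_pos: [0.5487, 0.1304, -0.0283]
tcp_rot: [0.006, 0.707, -0.006, 0.707]
contact_force: [0.1, 0.4, 0.9]
opening: 0.471
```

Emit:
{"name": "drive_tool", "arguments": {
  "steps": [
    [0,0,0.05,0,0.47],
    [0,0,0.05,0,0.47],
    [0,0,0,0,0.47]
  ]
}}

```text
time: 33.95
eef_pos: [0.5496, 0.1304, -0.0284]
tcp_rot: [0.006, 0.707, -0.006, 0.707]
contact_force: [0.1, 0.2, -0.5]
opening: 0.464
```

Emit:
{"name": "drive_tool", "arguments": {
  "steps": [
    [0,0,0.05,0,0.47],
    [0,0,0,0,0.47]
  ]
}}

```text
time: 34.15
eef_pos: [0.5501, 0.1304, -0.0283]
tcp_rot: [0.006, 0.707, -0.006, 0.707]
contact_force: [-0.3, 0.3, -0.7]
opening: 0.469
```

Emit:
{"name": "drive_tool", "arguments": {
  "steps": [
    [0,0,0.05,0,0.47],
    [0,0,0,0,0.47]
  ]
}}

```text
time: 34.35
eef_pos: [0.5505, 0.1304, -0.0284]
tcp_rot: [0.006, 0.707, -0.006, 0.707]
contact_force: [-0.2, 0.7, 0.2]
opening: 0.471
```

Emit:
{"name": "drive_tool", "arguments": {
  "steps": [
    [0,0,0.05,0,0.47],
    [0,0,0,0,0.47]
  ]
}}

```text
time: 34.55
eef_pos: [0.5506, 0.1304, -0.0284]
tcp_rot: [0.006, 0.708, -0.006, 0.707]
contact_force: [-2.1, 0.8, 1.7]
opening: 0.469
```

Emit:
{"name": "drive_tool", "arguments": {
  "steps": [
    [0,0,0.05,0,0.47],
    [0,0,0,0,0.47]
  ]
}}

```text
time: 34.75
eef_pos: [0.5505, 0.1304, -0.0285]
tcp_rot: [0.006, 0.708, -0.006, 0.706]
contact_force: [-4.8, 0.2, 4.1]
opening: 0.471
```

```bash
python3 -c "
from h import *
plan(.551,.131,-1);c=holes();import pickle;pickle.dump(c,open('w10.pkl','wb'))
"
```

```text
pos [ 0.5505  0.1304 -0.0285] yaw -0.95 F [-4.83  0.25  4.14] op 0.471 t 34.75 tilt [-0.003 -0.    -1.   ]
turn 0.05 x None y 0.06 z 0.04
```

Firm contact (4.8 N) on the two inner blanks. Same for the second seam.

Emit:
{"name": "drive_tool", "arguments": {
  "steps": [
    [0,0,-0.5,0,0.47],
    [0,-3,0,0,0.47],
    [0,-3,0,0,0.47],
    [0,0,0,0,0.47],
    [0,0,0.3,0,0.47],
    [0,0,0,0,0.47]
  ]
}}

```text
time: 35.4
eef_pos: [0.5494, 0.0709, -0.0281]
tcp_rot: [0.006, 0.706, -0.006, 0.708]
contact_force: [-0.7, 0.5, -0.4]
opening: 0.473
```

Emit:
{"name": "drive_tool", "arguments": {
  "steps": [
    [0,0,0.05,0,0.47],
    [0,0,0,0,0.47]
  ]
}}

```text
time: 35.6
eef_pos: [0.5492, 0.0712, -0.0284]
tcp_rot: [0.006, 0.707, -0.006, 0.707]
contact_force: [0.4, -0.1, -0.5]
opening: 0.469
```

Emit:
{"name": "drive_tool", "arguments": {
  "steps": [
    [0,0,0.05,0,0.47],
    [0,0,0,0,0.47]
  ]
}}

```text
time: 35.8
eef_pos: [0.5496, 0.0708, -0.0284]
tcp_rot: [0.006, 0.707, -0.006, 0.707]
contact_force: [0.2, 0.7, 0.3]
opening: 0.469
```

Emit:
{"name": "drive_tool", "arguments": {
  "steps": [
    [0,0,0.05,0,0.47],
    [0,0,0,0,0.47]
  ]
}}

```text
time: 36.0
eef_pos: [0.5497, 0.0705, -0.0285]
tcp_rot: [0.006, 0.707, -0.006, 0.707]
contact_force: [-0.7, -0.0, -0.1]
opening: 0.469
```

Emit:
{"name": "drive_tool", "arguments": {
  "steps": [
    [0,0,0.05,0,0.47],
    [0,0,0,0,0.47]
  ]
}}

```text
time: 36.2
eef_pos: [0.5498, 0.0705, -0.0285]
tcp_rot: [0.006, 0.708, -0.006, 0.706]
contact_force: [-2.9, 0.5, 1.7]
opening: 0.47
```

Emit:
{"name": "drive_tool", "arguments": {
  "steps": [
    [0,0,0.05,0,0.47],
    [0,0,0,0,0.47]
  ]
}}

```text
time: 36.4
eef_pos: [0.5498, 0.0705, -0.0285]
tcp_rot: [0.006, 0.708, -0.006, 0.706]
contact_force: [-5.7, -0.0, 4.4]
opening: 0.47
```

Press held at 5.7 N. Retreating and rising, then turning the tool for a clear wrist view of the whole row.

Emit:
{"name": "drive_tool", "arguments": {
  "steps": [
    [0,0,0,0,0.47],
    [0,0,0,0,0.47],
    [0,0,-1.5,0,0.47],
    [-4,0,-0.5,0,0.47],
    [-5,0,0,0,0.3],
    [-5,0,0,0,0.1],
    [-4,-2,1,0,0],
    [0,-4,2,0,0],
    [0,-4,2,0,0],
    [0,-2,1,8.2,0]
  ]
}}

```text
time: 37.4
eef_pos: [0.5914, -0.0536, 0.1529]
tcp_rot: [0.058, 0.703, -0.059, 0.706]
contact_force: [0.7, 0.5, -0.4]
opening: -0.007
```

Emit:
{"name": "drive_tool", "arguments": {
  "steps": [
    [0,0,0,8.2,0],
    [0,0,0,8.2,0],
    [0,0,0,8.2,0],
    [0,0,0,8.2,0],
    [0,0,0,8.2,0],
    [0,0,0,8.2,0],
    [0,0,0,8.2,0],
    [0,0,0,8.2,0],
    [0,0,0,8.2,0],
    [0,0,0,8,0]
  ]
}}

```text
time: 38.4
eef_pos: [0.5898, -0.0507, 0.1518]
tcp_rot: [0.506, 0.493, -0.505, 0.495]
contact_force: [0.4, 1.1, -0.2]
opening: -0.0
```

```bash
python3 -c "
from h import *
plan(.5813,-.215,-91,.2)
c=holes();import pickle;pickle.dump(c,open('w11.pkl','wb'));cv2.imwrite('pics/w11.png',c['frame'][...,::-1])
S=np.array([.6456,.1884]);t=np.radians(-1);ex=np.array([np.cos(t),np.sin(t)]);ey=np.array([-np.sin(t),np.cos(t)])
print(pix(c,[list(S)+[.025],list(S-ey*.3)+[.025],list(S-ex*.1)+[.025]]).round(1))
"
```

```text
pos [ 0.5898 -0.0507  0.1518] yaw -91.33 F [ 0.35  1.08 -0.17] op -0.0 t 38.4 tilt [ 0.002 -0.001 -1.   ]
turn -0.33 x -4.82 y -0.57 z 16.44
[[381.8 -67.2]
 [371.6 234.2]
 [274.2 -66.7]]
```

Emit:
{"name": "drive_tool", "arguments": {
  "steps": [
    [0,0,-4.5,0,0],
    [0,0,-3.5,0,0],
    [0,0,0,0,0],
    [0,0,0,0,0]
  ]
}}

```text
time: 38.85
eef_pos: [0.5908, 0.0301, 0.1517]
tcp_rot: [0.504, 0.496, -0.503, 0.497]
contact_force: [-0.1, -0.4, -0.4]
opening: 0.0
```

```bash
python3 -c "
from h import *
plan(.5813,-.215,-91,.2)
c=holes('wrist',100);import pickle;pickle.dump(c,open('w12.pkl','wb'))
S=np.array([.6456,.1884]);t=np.radians(-1);ex=np.array([np.cos(t),np.sin(t)]);ey=np.array([-np.sin(t),np.cos(t)])
print(pix(c,[list(S)+[.025],list(S-ey*.18)+[.025],list(S-ex*.1)+[.025]]).round(1))
cv2.imwrite('pics/w12.png',cv2.resize(c['frame'][0:230,220:440,::-1],None,fx=2.6,fy=2.6,interpolation=cv2.INTER_CUBIC))
"
```

```text
pos [0.5908 0.0301 0.1517] yaw -90.79 F [-0.14 -0.39 -0.38] op 0.0 t 38.85 tilt [ 0.001 -0.001 -1.   ]
turn 0.21 x -4.83 y -0.52 z 24.52
hole [0.5773 0.161 ] 10
hole [0.6297 0.1603] 11
hole [0.5769 0.1003] 9
hole [0.5758 0.0403] 21
hole [0.6277 0.0396] 11
[[381.4  27.1]
 [373.3 202.7]
 [279.7  26.5]]
```

View pics/w12.png

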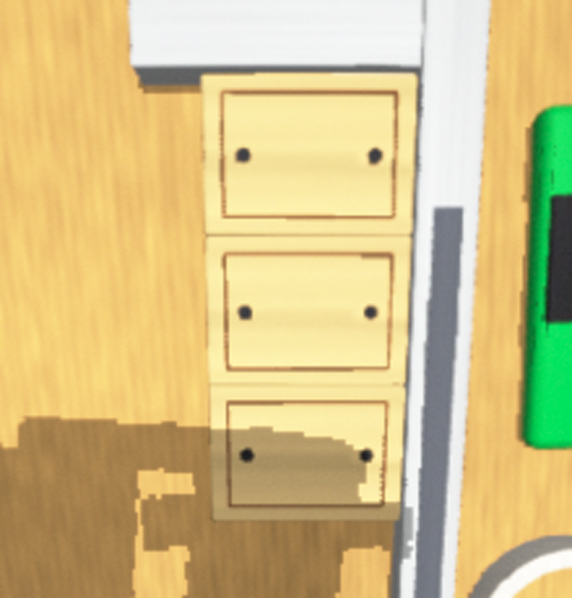

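Last view: one tight row in the corner, seams closed and ends flush against the long arm (crop 415/408/400 along its edge), with hole spacing of about 60.4 mm. Now to the large grey can.

Emit:
{"name": "drive_tool", "arguments": {
  "steps": [
    [-5,0,0,0.2,0],
    [0,0,4.5,0,0],
    [0,-0.2,4.5,0,0],
    [0,-0.2,4.5,0,0],
    [0,-0.1,4.5,0,0],
    [0,0,4,0,0],
    [0,0,2.5,0,0],
    [0,0,0,0,0],
    [0,0,0,0,0]
  ]
}}

```text
time: 39.8
eef_pos: [0.5799, -0.2165, 0.2014]
tcp_rot: [0.506, 0.494, -0.506, 0.494]
contact_force: [0.0, 0.2, -0.9]
opening: 0.0
```

```bash
python3 -c "
from h import *
plan(.5813,-.215,-91,.15)
c=shot('wrist');print(pix(c,[[.5813,-.215,.177],[.5973,-.215,.177],[.5813,-.199,.177]]).round())
m=(c['frame'].min(2)>185).astype(np.uint8)
n,l,s,ce=cv2.connectedComponentsWithStats(m)
for i in range(1,n):
  if s[i,4]>300: print(s[i],ce[i].round(),world(c,[ce[i]],.177)[0].round(4))
"
```

```text
pos [ 0.5799 -0.2165  0.2014] yaw -91.3 F [ 0.    0.22 -0.91] op 0.0 t 39.8 tilt [ 0.  0. -1.]
turn -0.3 x 5.14 y 0.13 z -0.15
[[330. 212.]
 [351. 212.]
 [329. 192.]]
[ 378    0   25   97 1643] [389.  55.] [ 0.6231 -0.1053  0.177 ]
[ 411    0   76   72 1415] [447.  38.] [ 0.6616 -0.0955  0.177 ]
[  545     0    95   358 12036] [600. 175.] [ 0.7904 -0.1894  0.177 ]
[ 497  120   39  206 4312] [515. 218.] [ 0.7271 -0.2233  0.177 ]
[314 141  30  15 301] [328. 147.] [ 0.581  -0.1655  0.177 ]
[ 309  194   40   38 1176] [329. 212.] [ 0.5806 -0.2148  0.177 ]
```

The white cap is confirmed at (0.5806, −0.2148), under the tool within 2 mm. Descending and feeling for it.

Emit:
{"name": "drive_tool", "arguments": {
  "steps": [
    [1,0.1,-0.1,0,0],
    [0.5,0,0,0,0],
    [0.3,0,0,0,0],
    [0.1,0,0,0,0],
    [0,0,0,0,0]
  ]
}}

```text
time: 40.35
eef_pos: [0.5814, -0.2137, 0.1823]
tcp_rot: [-0.505, -0.495, 0.505, -0.495]
contact_force: [0.2, 0.3, 0.3]
opening: 0.005
```

Emit:
{"name": "drive_tool", "arguments": {
  "steps": [
    [0.2,0,0,0,0],
    [0.2,0,0,0,0],
    [0,0,0,0,0]
  ]
}}

```text
time: 40.65
eef_pos: [0.5812, -0.2141, 0.1783]
tcp_rot: [-0.505, -0.495, 0.505, -0.495]
contact_force: [0.5, -0.7, 0.2]
opening: -0.002
```

Emit:
{"name": "drive_tool", "arguments": {
  "steps": [
    [0.2,0,0,0,0],
    [0.2,0,0,0,0],
    [0,0,0,0,0]
  ]
}}

```text
time: 40.95
eef_pos: [0.5811, -0.2141, 0.1742]
tcp_rot: [-0.505, -0.495, 0.505, -0.495]
contact_force: [0.1, -0.3, -0.7]
opening: -0.002
```

Emit:
{"name": "drive_tool", "arguments": {
  "steps": [
    [0.2,0,0,0,0],
    [0.2,0,0,0,0],
    [0,0,0,0,0]
  ]
}}

```text
time: 41.25
eef_pos: [0.5811, -0.214, 0.1701]
tcp_rot: [-0.505, -0.495, 0.505, -0.495]
contact_force: [-0.1, 0.2, -0.7]
opening: -0.002
```

Emit:
{"name": "drive_tool", "arguments": {
  "steps": [
    [0.2,0,0,0,0],
    [0.2,0,0,0,0],
    [0.2,0,0,0,0],
    [0,0,0,0,0]
  ]
}}

```text
time: 41.65
eef_pos: [0.5811, -0.214, 0.1641]
tcp_rot: [-0.505, -0.495, 0.505, -0.495]
contact_force: [-0.3, -0.5, 0.3]
opening: 0.005
```

Emit:
{"name": "drive_tool", "arguments": {
  "steps": [
    [0.2,0,0,0,0],
    [0.2,0,0,0,0],
    [0,0,0,0,0]
  ]
}}

```text
time: 41.95
eef_pos: [0.5812, -0.214, 0.1602]
tcp_rot: [-0.505, -0.495, 0.505, -0.495]
contact_force: [-1.1, 0.3, -0.3]
opening: -0.003
```

Emit:
{"name": "drive_tool", "arguments": {
  "steps": [
    [0.2,0,0,0,0],
    [0.1,0,0,0,0],
    [0,0,0,0,0]
  ]
}}

```text
time: 42.25
eef_pos: [0.5813, -0.2141, 0.1574]
tcp_rot: [-0.505, -0.495, 0.505, -0.495]
contact_force: [0.7, 0.3, -0.7]
opening: 0.002
```

Emit:
{"name": "drive_tool", "arguments": {
  "steps": [
    [0.2,0,0,0,0],
    [0.1,0,0,0,0],
    [0,0,0,0,0]
  ]
}}

```text
time: 42.55
eef_pos: [0.5812, -0.2141, 0.1543]
tcp_rot: [-0.505, -0.495, 0.505, -0.495]
contact_force: [-0.6, 0.3, 0.8]
opening: 0.001
```

Emit:
{"name": "drive_tool", "arguments": {
  "steps": [
    [0.2,0,0,0,0],
    [0,0,0,0,0]
  ]
}}

```text
time: 42.75
eef_pos: [0.5812, -0.2141, 0.1523]
tcp_rot: [-0.505, -0.495, 0.505, -0.495]
contact_force: [0.1, 0.1, -0.6]
opening: 0.0
```

Emit:
{"name": "drive_tool", "arguments": {
  "steps": [
    [0.2,0,0,0,0],
    [0,0,0,0,0]
  ]
}}

```text
time: 42.95
eef_pos: [0.5812, -0.2141, 0.1503]
tcp_rot: [-0.505, -0.495, 0.505, -0.495]
contact_force: [-0.8, 0.5, -0.1]
opening: 0.002
```

Emit:
{"name": "drive_tool", "arguments": {
  "steps": [
    [0.2,0,0,0,0],
    [0,0,0,0,0]
  ]
}}

```text
time: 43.15
eef_pos: [0.5812, -0.2141, 0.1483]
tcp_rot: [-0.505, -0.495, 0.505, -0.495]
contact_force: [-0.2, 0.2, -0.5]
opening: -0.0
```

Emit:
{"name": "drive_tool", "arguments": {
  "steps": [
    [0.1,0,0,0,0],
    [0,0,0,0,0]
  ]
}}

```text
time: 43.35
eef_pos: [0.5813, -0.2141, 0.1475]
tcp_rot: [-0.505, -0.495, 0.505, -0.495]
contact_force: [-0.1, 0.5, -0.1]
opening: -0.005
```

Emit:
{"name": "drive_tool", "arguments": {
  "steps": [
    [0.2,0,0,0,0],
    [0,0,0,0,0]
  ]
}}

```text
time: 43.55
eef_pos: [0.5812, -0.2141, 0.1453]
tcp_rot: [-0.505, -0.495, 0.505, -0.495]
contact_force: [-0.7, -0.1, -0.3]
opening: -0.0
```

Emit:
{"name": "drive_tool", "arguments": {
  "steps": [
    [0.2,0,0,0,0],
    [0,0,0,0,0]
  ]
}}

```text
time: 43.75
eef_pos: [0.5812, -0.2141, 0.1432]
tcp_rot: [-0.505, -0.495, 0.505, -0.495]
contact_force: [0.3, 0.2, 1.0]
opening: -0.002
```

Emit:
{"name": "drive_tool", "arguments": {
  "steps": [
    [0.1,0,0,0,0],
    [0,0,0,0,0]
  ]
}}

```text
time: 43.95
eef_pos: [0.5815, -0.2142, 0.1429]
tcp_rot: [0.505, 0.495, -0.505, 0.495]
contact_force: [0.7, -0.0, 0.7]
opening: 0.003
```

Emit:
{"name": "drive_tool", "arguments": {
  "steps": [
    [0.1,0,0,0,0],
    [0,0,0,0,0]
  ]
}}

```text
time: 44.15
eef_pos: [0.5816, -0.2142, 0.1421]
tcp_rot: [0.505, 0.495, -0.505, 0.495]
contact_force: [-0.7, 0.1, 3.0]
opening: -0.0
```

Contact on the cap at about 0.143 (3.0 N). Pressing down.

Emit:
{"name": "drive_tool", "arguments": {
  "steps": [
    [0.2,0,0,0,0],
    [0.2,0,0,0,0],
    [0,0,0,0,0]
  ]
}}

```text
time: 44.45
eef_pos: [0.5816, -0.2142, 0.1382]
tcp_rot: [0.505, 0.495, -0.505, 0.495]
contact_force: [-2.2, 0.9, 6.5]
opening: -0.003
```

Emit:
{"name": "drive_tool", "arguments": {
  "steps": [
    [0.1,0,0,0,0],
    [0.1,0,0,0,0],
    [0,0,0,0,0]
  ]
}}

```text
time: 44.75
eef_pos: [0.5817, -0.2143, 0.1378]
tcp_rot: [-0.505, -0.495, 0.505, -0.495]
contact_force: [-4.0, 2.7, 10.2]
opening: -0.002
```

Emit:
{"name": "drive_tool", "arguments": {
  "steps": [
    [0.1,0,0,0,0],
    [0,0,0,0,0],
    [0,0,0,0,0]
  ]
}}

```text
time: 45.05
eef_pos: [0.5817, -0.2143, 0.1378]
tcp_rot: [-0.505, -0.495, 0.505, -0.495]
contact_force: [-6.1, 2.9, 13.0]
opening: -0.001
```

Bottomed out: travel stopped at 0.1378 with 13 N. Releasing straight up.

Emit:
{"name": "drive_tool", "arguments": {
  "steps": [
    [-0.5,0,0,0,0],
    [-1,0,0,0,0],
    [-3,0,0,0,0],
    [-4,0,0,0,0],
    [-4,0,0,0,0],
    [0,0,0,0,0],
    [0,0,0,0,0],
    [0,0,0,0,0]
  ]
}}

```text
time: 45.85
eef_pos: [0.5806, -0.2137, 0.2574]
tcp_rot: [-0.505, -0.496, 0.505, -0.494]
contact_force: [-0.5, 0.0, -0.8]
opening: -0.003
```

```bash
python3 -c "
from h import *
import pickle
s=readout.get_state();print(s['time'],s['eef_pos'],s['contact_force'])
a=pickle.load(open('top1.pkl','rb'))['frame'];b0=pickle.load(open('top0.pkl','rb'))['frame'];c=shot('top','top2');b=c['frame']
# square, knife, tape, gun: shift vs start by phase correlation
for n,(y0,y1,x0,x1) in dict(sq_corner=(170,200,228,262),gun=(175,242,168,228),knife=(148,172,242,308),tape=(135,176,308,354)).items():
  f=lambda i:cv2.cvtColor(i[y0:y1,x0:x1],cv2.COLOR_RGB2GRAY).astype(np.float32)
  print(n,np.round(cv2.phaseCorrelate(f(b0),f(b)),2))
w=shot('wrist');m=(w['frame'].min(2)>185).astype(np.uint8);n,l,st,ce=cv2.connectedComponentsWithStats(m)
for i in range(1,n):
  if st[i,4]>500 and 200<ce[i][0]<450: print(st[i],world(w,[ce[i]],.177)[0].round(4))
# row edges in top picture
P=pix(c,[[.6035,.1607,.018],[.603,.1003,.018],[.6018,.040,.018]]);print(P.round(1))
"
```

```text
45.85 [ 0.5805787  -0.21369078  0.25742029] [-0.54538904  0.01815969 -0.80899227]Traceback (most recent call last):
  File "<string>", line 9, in <module>
    print(n,np.round(cv2.phaseCorrelate(f(b0),f(b)),2))
            ~~~~~~~~^^^^^^^^^^^^^^^^^^^^^^^^^^^^^^^^^^
    return _wrapfunc(a, 'round', decimals=decimals, out=out)
    return _wrapit(obj, method, *args, **kwds)
    conv = _array_converter(obj)
ValueError: setting an array element with a sequence. The requested array has an inhomogeneous shape after 1 dimensions. The detected shape was (2,) + inhomogeneous part.
```

Contact force is zero and the cap was released. The earlier press may have held above 3 N only briefly, and time remains (46 of 72 s). I'll repeat the row press with a longer hold and then the nozzle, so the order is beyond doubt.

Emit:
{"name": "drive_tool", "arguments": {
  "steps": [
    [0,0.4,-4.9,0,0.2],
    [0,0.4,-4.9,0,0.47],
    [0,0.4,-4.9,0,0.47],
    [0,0.5,-4.6,0,0.47],
    [5,0,0,0,0.47],
    [5,0,0,0,0.47],
    [5,0,0,0,0.47],
    [5,0,0,0,0.47],
    [0,0,0,0,0.47],
    [0,0,0,0,0.47]
  ]
}}

```text
time: 46.9
eef_pos: [0.6011, -0.0213, 0.0582]
tcp_rot: [-0.504, -0.496, 0.506, -0.494]
contact_force: [0.5, 0.3, 0.1]
opening: 0.47
```

```bash
python3 -c "
from h import *
plan(.6015,-.018,-91,-.029);holes()"
```

```text
pos [ 0.6011 -0.0213  0.0582] yaw -91.17 F [0.47 0.31 0.13] op 0.47 t 46.9 tilt [-0.004  0.001 -1.   ]
turn -0.17 x 8.72 y 0.04 z -0.33
hole [0.5769 0.1007] 26
hole [0.6292 0.1002] 20
hole [0.5762 0.0404] 19
hole [0.6284 0.04  ] 18
```

Emit:
{"name": "drive_tool", "arguments": {
  "steps": [
    [4.5,0,0,-0.2,0.47],
    [3.6,0,0,0,0.47],
    [0.6,0,0,0,0.47],
    [0,0,0,0,0.47],
    [0,0,-0.5,0,0.47],
    [0,0,-0.5,0,0.47],
    [0,0,-0.4,0,0.47],
    [0,0,-0.2,0,0.47],
    [0,0,0,0,0.47]
  ]
}}

```text
time: 47.85
eef_pos: [0.6028, -0.0051, -0.0269]
tcp_rot: [0.504, 0.496, -0.504, 0.496]
contact_force: [-0.4, -0.0, 1.4]
opening: 0.471
```

Emit:
{"name": "drive_tool", "arguments": {
  "steps": [
    [0,0,-0.1,0,0.47],
    [0,0,-0.1,0,0.47],
    [0,0,0,0,0.47]
  ]
}}

```text
time: 48.15
eef_pos: [0.6025, -0.0035, -0.0275]
tcp_rot: [-0.504, -0.496, 0.504, -0.496]
contact_force: [-0.6, 0.3, 0.4]
opening: 0.472
```

Emit:
{"name": "drive_tool", "arguments": {
  "steps": [
    [0,0,-0.1,0,0.47],
    [0,0,0,0,0.47]
  ]
}}

```text
time: 48.35
eef_pos: [0.6026, -0.0025, -0.0275]
tcp_rot: [-0.504, -0.496, 0.504, -0.496]
contact_force: [-0.3, -0.8, 0.2]
opening: 0.469
```

Emit:
{"name": "drive_tool", "arguments": {
  "steps": [
    [0,0,-0.1,0,0.47],
    [0,0,-0.05,0,0.47],
    [0,0,0,0,0.47]
  ]
}}

```text
time: 48.65
eef_pos: [0.6027, -0.001, -0.0274]
tcp_rot: [-0.504, -0.496, 0.504, -0.496]
contact_force: [0.3, -0.7, -0.1]
opening: 0.472
```

Emit:
{"name": "drive_tool", "arguments": {
  "steps": [
    [0,0,-0.1,0,0.47],
    [0,0,0,0,0.47]
  ]
}}

```text
time: 48.85
eef_pos: [0.6026, -0.0005, -0.0274]
tcp_rot: [-0.504, -0.496, 0.504, -0.496]
contact_force: [-0.0, -2.1, -0.5]
opening: 0.469
```

Emit:
{"name": "drive_tool", "arguments": {
  "steps": [
    [0,0,-0.05,0,0.47],
    [0,0,0,0,0.47],
    [0,0,0,0,0.47]
  ]
}}

```text
time: 49.15
eef_pos: [0.6027, -0.0004, -0.0273]
tcp_rot: [-0.504, -0.496, 0.504, -0.496]
contact_force: [-0.6, -5.1, -0.4]
opening: 0.471
```

Emit:
{"name": "drive_tool", "arguments": {
  "steps": [
    [0,0,-0.03,0,0.47],
    [0,0,0,0,0.47],
    [0,0,0,0,0.47],
    [0,0,0,0,0.47],
    [0,0,0,0,0.47]
  ]
}}

```text
time: 49.65
eef_pos: [0.6027, -0.0004, -0.0273]
tcp_rot: [-0.504, -0.495, 0.505, -0.496]
contact_force: [-0.0, -6.0, -0.3]
opening: 0.47
```

```bash
python3 -c "
from h import *
plan(.5806,-.214,-91,.165);holes()"
```

```text
pos [ 6.027e-01 -4.000e-04 -2.730e-02] yaw -90.93 F [-0.01 -5.97 -0.25] op 0.47 t 49.65 tilt [-0.    -0.002 -1.   ]
turn 0.07 x -19.23 y -1.84 z 21.4
hole [0.5767 0.1011] 118
hole [0.629  0.1006] 108
hole [0.5759 0.0406] 90
hole [0.6281 0.04  ] 82
```

Held 6.0 N for 0.5 s with the row unchanged. Back to the nozzle.

Emit:
{"name": "drive_tool", "arguments": {
  "steps": [
    [0,0,0.8,0,0.47],
    [-4,0,0.6,0,0.47],
    [-5,0,0,0,0.2],
    [-5,0,0,0,0],
    [-5,0,0,0,0],
    [-5,-0.4,4,0,0],
    [0,-0.4,4.5,0,0],
    [0,-0.4,4.5,0,0],
    [0,-0.4,4.2,0,0],
    [0,-0.25,2.8,0,0]
  ]
}}

```text
time: 50.7
eef_pos: [0.5813, -0.2061, 0.2018]
tcp_rot: [0.505, 0.495, -0.504, 0.495]
contact_force: [-0.3, 0.2, -0.4]
opening: -0.002
```

Emit:
{"name": "drive_tool", "arguments": {
  "steps": [
    [0,0,0,0,0],
    [0,0,0,0,0]
  ]
}}

```text
time: 50.9
eef_pos: [0.5815, -0.2038, 0.2013]
tcp_rot: [0.505, 0.496, -0.504, 0.495]
contact_force: [-0.5, 0.3, -0.3]
opening: 0.001
```

```bash
python3 -c "
from h import *
plan(.581,-.2142,-91,.150)"
```

```text
pos [ 0.5815 -0.2038  0.2013] yaw -91.06 F [-0.53  0.3  -0.27] op 0.001 t 50.9 tilt [ 0.     0.002 -1.   ]
turn -0.06 x 5.13 y -0.04 z 1.04
```

Emit:
{"name": "drive_tool", "arguments": {
  "steps": [
    [0,0,1,0,0],
    [2,0,0,0,0],
    [2,0,0,0,0],
    [1,0,0,0,0],
    [0.5,0,0,0,0],
    [0.2,0,0,0,0],
    [0.2,0,0,0,0],
    [0,0,0,0,0]
  ]
}}

```text
time: 51.7
eef_pos: [0.5819, -0.2142, 0.1433]
tcp_rot: [0.504, 0.495, -0.504, 0.496]
contact_force: [0.5, 0.3, 0.4]
opening: 0.001
```

Emit:
{"name": "drive_tool", "arguments": {
  "steps": [
    [0.2,0,0,0,0],
    [0.2,0,0,0,0],
    [0.1,0,0,0,0],
    [0,0,0,0,0]
  ]
}}

```text
time: 52.1
eef_pos: [0.5821, -0.2144, 0.1389]
tcp_rot: [0.505, 0.495, -0.504, 0.496]
contact_force: [-0.6, 0.4, 5.8]
opening: 0.003
```

Emit:
{"name": "drive_tool", "arguments": {
  "steps": [
    [0.1,0,0,0,0],
    [0,0,0,0,0],
    [0,0,0,0,0]
  ]
}}

```text
time: 52.4
eef_pos: [0.5821, -0.2144, 0.1382]
tcp_rot: [0.504, 0.495, -0.504, 0.496]
contact_force: [-1.0, 1.4, 7.1]
opening: -0.002
```

Emit:
{"name": "drive_tool", "arguments": {
  "steps": [
    [0.1,0,0,0,0],
    [0.1,0,0,0,0],
    [0,0,0,0,0],
    [0,0,0,0,0],
    [0,0,0,0,0]
  ]
}}

```text
time: 52.9
eef_pos: [0.5822, -0.2144, 0.1378]
tcp_rot: [0.504, 0.495, -0.504, 0.496]
contact_force: [-3.4, 2.4, 10.6]
opening: -0.002
```

Emit:
{"name": "drive_tool", "arguments": {
  "steps": [
    [-0.5,0,0,0,0],
    [-1,0,0,0,0],
    [-3,0,0,0,0],
    [-4,0,0,0,0],
    [-4,0,0,0,0],
    [0,0,0,0,0],
    [0,0,0,0,0],
    [0,0,0,0,0]
  ]
}}

```text
time: 53.7
eef_pos: [0.5806, -0.2137, 0.2575]
tcp_rot: [-0.504, -0.497, 0.505, -0.495]
contact_force: [0.9, 0.0, -0.5]
opening: -0.002
```

```bash
python3 -c "
from h import *
import pickle
s=readout.get_state();print(s['time'],s['eef_pos'].round(4),s['contact_force'].round(2),abs(s['dq']).max())
b0=pickle.load(open('top0.pkl','rb'))['frame'];c=shot('top','top2');b=c['frame']
for n,(y0,y1,x0,x1) in dict(sq_corner=(172,202,228,262),gun=(175,242,168,228),knife=(148,172,242,308),tape=(135,174,308,354)).items():
  f=lambda i:cv2.cvtColor(i[y0:y1,x0:x1],cv2.COLOR_RGB2GRAY).astype(np.float32)
  d,r=cv2.phaseCorrelate(f(b0),f(b));print(n,'shift px',np.round(d,2),round(r,2))
"
```

```text
53.7 [ 0.5806 -0.2137  0.2575] [ 0.87  0.01 -0.5 ] 0.014791270355137276
sq_corner shift px [0.08 0.16] 0.98
gun shift px [0.01 0.01] 1.03
knife shift px [ 0.04 -0.  ] 1.01
tape shift px [0.   0.03] 0.98
```

```bash
python3 -c "
from h import *
print(sign_off())"
```

```text
the job is handed in; nothing more can be done
None
```

The three blanks are in one tight row in the corner of the square, the nozzle cap has been pressed fully down and released, and the job is handed in. It took about 54 s of the 72 s, and sign-off gave no verdict.

**Row:** I gripped each blank, turned it square and slid it along the table until I felt the long arm. I then pushed all three sideways against the short arm and pressed their ends toward the long arm at about 5–6 N. The final press into the corner held 6 N for 0.5 s.

**Nozzle:** I used the large grey can and pressed the cap to its stop at about 10.6 N, after 5 mm of travel.

**Last checks:**
- **Blanks:** their holes were about 60.4 mm apart from one blank to the next, and the seams and ends looked flush. That view came before the final press. The wrist camera saw two of the blanks unchanged during it; I took no view of the whole row afterwards.
- **Square:** its corner shifted at most about 0.2 pixel (about 0.5 mm) in the top view. I did not check the tip of its long arm separately.
- **Glue gun, knife and tape:** no measurable movement.
- **Robot:** clear of everything, with only noise-level force at the end.
- **Nozzle cap:** I lifted well clear of it, but did not photograph it springing back.

**What disagreed or went wrong:**
- **Tip height:** the reported tool z was about 3–4 cm lower than the real finger tips, so I found heights by touch. My first grips closed above the first blank.
- **Sideways push:** the fingers once rode up onto the third blank's top, and I redid that push lower.
- **Order of steps:** the first press into the corner may have been too brief to count, so I repeated both the press and the nozzle in order.

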